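# Unlock the spacer case and sort the spacer bars into their rows

### The arm

A 6-joint arm with a two-finger parallel gripper is mounted at the origin on the work surface. World frame = base frame: x ahead of the robot, y to its left, z up, the work surface at z = 0. Lengths are in m, angles in rad, forces in N, time in s.
With the tool pointing down it reaches from about 0.425 to 0.95 m from the base axis. Payload 3.5 kg.
Tool frame: the origin (TCP) lies at the very end of the fingers, on their centre line; the grasp point (between the pads) lies 19 mm behind it (ctrl.grip_point_offset is the distance from the TCP to the grasp point, in m); z points along the fingers, y is the line along which they close (so a half turn about z gives the same grasp; the last joint's range is limited). The gripper opens to 85 mm and grips with 20 to 120 N. Pads are 22 mm wide; open, the fingers measure 114 mm over their backs; the gripper's body (76 mm by 85 mm) begins 54 mm behind the grasp point. The pads swing forward as they close: fully open they stand 13 mm farther back than shut.
Start: joints at [-1.356, 0.286, 1.577, -0, 1.279, -0.15], TCP at [0.241, -0.631, 0.231] pointing down, gripper open.
Joint ranges: [-2.77, 2.77], [-0.9, 2.22], [0.21, 2.48], [-1.53, 4.67], [0.24, 2.81], [-2.84, 2.84]. Speed limits (rad/s): [2.79, 2.79, 3.14, 3.14, 3.14, 3.14].

### API

Orientations are given as a unit quaternion [x, y, z, w].
In Python, from plant import ctrl gives the robot as it stands. The module is installed in compiled form; this text tells all that it offers.
- The arm moves only by the shell command python3 -m pendant 'ROWS' [OPENING] [FORCE]. ROWS is JSON, a list of rows, each an object of numbers: "dx", "dy", "dz": the shift along the tool's x, y, z in cm; "twist": the turn about the tool's z in degrees. A call has 1 to 10 rows; each row is the pose to reach, as a shift and turn from the pose commanded when the call began, along the tool's axes at that moment; what a row does not reach only later rows make up. A row lasts 1/8 s, in which the tool goes at most 62.5 mm and 10.7 degrees, less where a joint would pass 70% of its speed; a pose out of reach is approached as far as the arm can. A call with a gripper value outside its range is refused whole. OPENING is the opening in per cent of the stroke, from 0 (shut) to 100 (fully open), set as the call begins (- or left out, the last holds). The fingers move at their own pace and stop on an object; FORCE is the grip in N (left out, the last holds). Time passes only in rows, so rows that repeat a pose let the fingers close. It gives the time, the measured TCP pose, the force, the opening and the grip force at its end, in the units of the state.
- ctrl.get_state(): the state, without advancing time (a new reading comes with each control period).
- ctrl.read_camera(name): name is "scene" or "top" or "wrist"; returns a dict with "img" (400x640x3 uint8, red, green, blue), "depth" (400x640 float32, m along the optical axis (not along the pixel's ray), 0 where there is no reading), "camera_matrix" (3x3 intrinsics, pixels), "xyz" and "rotation" of the camera in the world; the wrist camera has in their place "tool_from_camera" (4x4, takes a point from camera to tool coordinates, whose origin is the TCP and whose axes are the flange's). Camera axes: x right, y up, looking along -z (the intrinsics and any distortion apply to the point x, -y, -z); pixel columns grow to the right and rows downward; lengths in m; the calibration is good to about 2 mm. The wrist camera is an equidistant fisheye: a pixel r from the principal point sees the ray r / f radians off the axis. A picture is of the moment at which its call begins: read the wrist's pose just before it.
- ctrl.sign_off(): hands the job in; it is judged then, once.
The state is a dict: "time": time; "qpos": joint angles; "dq": joint speeds; "joint_efforts": joint torques, N m; "eef_pos": TCP position; "tcp_rot": TCP orientation; "contact_force": force on the tool from outside, world axes, zero at the start; "wrist_torque": the same for the moment, N m; "opening": opening from 0.0 (shut) to 1.0 (fully open); "finger_force": force on a finger pad.
Only numpy, scipy, OpenCV 4.12 (cv2) and the standard library are available. Lean on these libraries where they do the work, as an engineer would, in place of code of your own. Each camera call takes 0.05 s, during which the arm holds its last target. There are 200 camera calls.

### The job

The fixture spacers for the next run of guitar bodies have to go back in their case. Turn the knob on the case's lid slowly clockwise until you feel it dip into its hidden notch, then lift the paddle handle to withdraw the pawl and swing the lid right over to its stop. Lay every spacer bar that is on the bench flat in the row inside whose length matches it (two equal bars go end to end), leave the lid open, and leave the other things on the bench alone.

Things in the scene. Friction and masses are not known exactly. Their poses are not given: they have to be found in the camera images.
- lid (a joint): Lid of the grey steel case: a plate 168 x 264 mm, 8 mm thick, on a case 46 mm high, hinged along the case's far edge. 0 = shut; grows as it opens to its stop at 2.6 rad, leaning back behind the case. About 0.8 kg with its fittings; damped hinge; falls shut below about 1.4 rad, falls gently open to its stop by itself beyond about 1.6 rad.
- lid_hinge (a point): Middle of the lid's hinge line, fixed to the case. The case's axes: x from its front (paddle side) to its back, y along the hinge line, z up. As the lid opens, its front edge goes up and over towards +x.
- paddle (a joint): Paddle handle of the latch on the lid's front edge; 0 = down, 0.6 rad = fully lifted relative to the lid. Lifting it (4 to 6 N at the bar, against a spring) withdraws a hidden pawl from a keeper on the case's front, clear from 0.5 rad. Unless the knob is in its notch the paddle is blocked below 0.2 rad: do not force it beyond 20 N.
- paddle_pivot (a point): Middle of the paddle's pivot axis (parallel to the lid's hinge line), on the lid's front edge: with the lid shut, 178 mm from lid_hinge along the case's -x and 4 mm above it. Its axes turn with the lid.
- paddle_bar (a point): Middle of the black grip roller, 14 mm thick, 62 mm long, parallel to the case's y, at the paddle's outer end: 62 mm in front of the pivot and 3 mm above it when down. It spins freely on its pin. Behind it is an open window 63 mm wide, 33 mm deep, and free space in front and below: take it from above, one finger in front, one in the window, and lead it up and over, the fingers still pointing down.
- knob_grip (a point): Black knob on the lid: a grip bar 62 mm long (its x axis), 16 mm wide, 34 mm high, turning about the vertical; this point is on the axis, 17 mm below the bar's top. Turn it clockwise seen from above to the hidden notch, 0.8 to 2.0 rad on from where it starts; no mark shows it and the bar's direction tells nothing. Let go within 0.2 rad of the notch it settles in it.
- boss_top (a point): Middle of the top of the round dark boss (84 mm across) that hides the notch. Turning has an even drag of 0.06 N m. 0.6 rad before the notch's middle the torque jumps to 0.2 to 0.4 N m and fades; from 0.3 rad before the middle it dips below zero, down to -0.2 (the knob pulls onward), until it seats in the middle; going on takes 0.3 again. The paddle is free within 0.13 rad of the middle.
- case_floor (a point): Middle of the case's inner floor (6 mm above its underside; inside 156 x 252 mm), axes as for lid_hinge. On the floor lie three plywood row strips side by side along the case's x, 52 mm apart, in an order that changes; the case's rim is 40 mm above this floor.
- row_long_floor (a point): The row for long bars, inside the case: a plywood lane along its y axis, 43 mm wide (x) between ribs 8 mm high and 236 mm long (y) between end blocks 14 mm high, so that two 110 mm bars lie in it end to end with 16 mm to spare. This point is the middle of the lane's floor, 4 mm above the case's floor.
- row_mid_floor (a point): The row for middle-length bars, inside the case: a plywood lane along its y axis, 43 mm wide (x) between ribs 8 mm high and 186 mm long (y) between end blocks 14 mm high, so that two 85 mm bars lie in it end to end with 16 mm to spare. This point is the middle of the lane's floor, 4 mm above the case's floor.
- row_short_floor (a point): The row for short bars, inside the case: a plywood lane along its y axis, 43 mm wide (x) between ribs 8 mm high and 136 mm long (y) between end blocks 14 mm high, so that two 60 mm bars lie in it end to end with 16 mm to spare. This point is the middle of the lane's floor, 4 mm above the case's floor.
- bar_long1_c (a point): Long spacer bar: a square aluminium bar 110 mm long (x) and 24 x 24 mm in section, about 165 g, with a dark groove near each end; lying on the bench. This point is its centre, 12 mm above its underside. May be absent.
- bar_long2_c (a point): Long spacer bar: a square aluminium bar 110 mm long (x) and 24 x 24 mm in section, about 165 g, with a dark groove near each end; lying on the bench. This point is its centre, 12 mm above its underside. May be absent.
- bar_mid1_c (a point): middle-length spacer bar: a square aluminium bar 85 mm long (x) and 24 x 24 mm in section, about 128 g, with a dark groove near each end; lying on the bench. This point is its centre, 12 mm above its underside. May be absent.
- bar_mid2_c (a point): middle-length spacer bar: a square aluminium bar 85 mm long (x) and 24 x 24 mm in section, about 128 g, with a dark groove near each end; lying on the bench. This point is its centre, 12 mm above its underside. May be absent.
- bar_short1_c (a point): Short spacer bar: a square aluminium bar 60 mm long (x) and 24 x 24 mm in section, about 90 g, with a dark groove near each end; lying on the bench. This point is its centre, 12 mm above its underside. May be absent.
- bar_short2_c (a point): Short spacer bar: a square aluminium bar 60 mm long (x) and 24 x 24 mm in section, about 90 g, with a dark groove near each end; lying on the bench. This point is its centre, 12 mm above its underside. May be absent.
- sanding_block_c (a point): Cork sanding block 75 x 40 x 28 mm, its centre; a bystander lying among the bars.
- screwdriver_grip (a point): Screwdriver lying on the bench, a point on its handle; a bystander.
- mallet_grip (a point): Hammer lying on the bench, a point on its handle; a bystander.
- wrench_grip (a point): Wrench lying on the bench, a point on its handle; a bystander.
- glue_jar: White glue jar, 70 mm across and 85 mm high, origin under its middle; a bystander.
- screw_pot: Steel pot, 80 mm across and 60 mm high, origin under its middle; a bystander.
- tape_roll: Roll of tape lying flat, 100 mm across and 30 mm high, origin under its middle; a bystander.

How it is judged:
By the outcome, as a careful person would: the job done as asked, in the order asked, and still so for the second after the job is handed in, with the robot touching nothing.
Of bar_long1, bar_long2, bar_mid1, bar_mid2, bar_short1, bar_short2 only 4 to 6 are there at a start; the rules pass over those that are not, and their reading is None.
At some moment in a run one of bar_long1, bar_long2, bar_mid1, bar_mid2, bar_short1, bar_short2 may be knocked a few centimetres aside while the robot is not near it.
Once in a run the grip may slacken for a moment while it holds something.
It also fails if it takes over 210 s, if anything falls off the work surface, if the arm or the gripper's body presses on something with over 40 N, if the wrist force passes 120 N, or if a joint passes its speed limit or range.

## Working session

There is one attempt and no reset: what is moved stays moved. The work goes in short steps, Python scripts to look and compute and a shell command to move; the robot and the scene stay as the last step left them, time stands still between calls to the robot, and variables do not carry over. Pictures are saved under pics/ and viewed, at most 14 in all, crops included, and the job is handed in when it is done.

```bash
mkdir -p pics
cat > h.py <<'E'
import numpy as np, cv2
from plant import ctrl
from scipy.spatial.transform import Rotation as R
def cam(n):
    s=ctrl.get_state(); c=ctrl.read_camera(n); c['state']=s
    if n=='wrist':
        T=np.eye(4);T[:3,:3]=R.from_quat(s['tcp_rot']).as_matrix();T[:3,3]=s['eef_pos']
        W=T@np.array(c['tool_from_camera']);c['xyz']=W[:3,3];c['rotation']=W[:3,:3]
    c['xyz']=np.array(c['xyz']);Q=np.array(c['rotation']);c['rotation']=Q if Q.shape==(3,3) else R.from_quat(Q).as_matrix()
    c['fish']=n=='wrist';return c
def rays(c,uv):
    K=np.array(c['camera_matrix']);uv=np.atleast_2d(uv).astype(float)
    a=(uv[:,0]-K[0,2])/K[0,0];b=(uv[:,1]-K[1,2])/K[1,1]
    if c['fish']:
        r=np.hypot(a,b)+1e-12;d=np.c_[a/r*np.sin(r),-b/r*np.sin(r),-np.cos(r)]
    else: d=np.c_[a,-b,-np.ones_like(a)]
    return d@c['rotation'].T
def onz(c,uv,z):
    d=rays(c,uv);return c['xyz']+d*((z-c['xyz'][2])/d[:,2])[:,None]
def cloud(c):
    h,w=c['depth'].shape;v,u=np.mgrid[:h,:w];d=rays(c,np.c_[u.ravel(),v.ravel()])
    f=d@c['rotation'][:,2]*-1
    P=c['xyz']+d/f[:,None]*c['depth'].ravel()[:,None];P[c['depth'].ravel()<=0]=np.nan
    return P.reshape(h,w,3)
def save(c,n): cv2.imwrite(f'pics/{n}.png',c['img'][:,:,::-1])
E
python3 - <<'E'
from h import *
for n in('top','scene'):
    c=cam(n);save(c,n);print(n,c['xyz'],c['rotation'].round(3).tolist(),np.array(c['camera_matrix']).tolist(),[k for k in c])
print(ctrl.get_state())
E
```

```text
top [0.39705522 0.07542246 1.60239854] [[-0.01, 0.99, -0.141], [-1.0, -0.009, 0.01], [0.009, 0.141, 0.99]] [[463.9819498529003, 0.0, 316.8361149749048], [0.0, 463.9819498529003, 206.12408491608943], [0.0, 0.0, 1.0]] ['img', 'depth', 'camera_matrix', 'xyz', 'rotation', 'state', 'fish']
scene [1.18206646 0.60234928 0.92367885] [[-0.678, -0.534, 0.506], [0.735, -0.492, 0.466], [0.0, 0.688, 0.726]] [[397.4906312989614, 0.0, 318.3291487176239], [0.0, 397.4906312989614, 199.56573760903967], [0.0, 0.0, 1.0]] ['img', 'depth', 'camera_matrix', 'xyz', 'rotation', 'state', 'fish']
{'time': 0.1, 'qpos': array([-1.35600607e+00,  2.87128636e-01,  1.57806282e+00, -1.62242708e-05,
        1.27859452e+00, -1.50011733e-01]), 'dq': array([-9.54898632e-04, -1.48903215e-03, -2.62116288e-03, -1.81000267e-04,
        4.21641286e-05,  1.82061168e-04]), 'joint_efforts': array([ 1.27502684e-03, -4.07296729e+01, -2.93697810e+01, -1.21603571e-04,
        3.41408908e-03, -2.71470697e-06]), 'eef_pos': array([ 0.24070173, -0.62997547,  0.23003367]), 'tcp_rot': array([ 9.83409992e-01,  1.81393454e-01, -4.32754641e-05, -1.09583429e-03]), 'contact_force': array([ 0.00618156, -0.26895202, -0.65438522]), 'wrist_torque': array([ 0.03313117,  0.01947308, -0.0039464 ]), 'finger_force': 0.0, 'opening': 0.9975329790347585}
```

View pics/top.png

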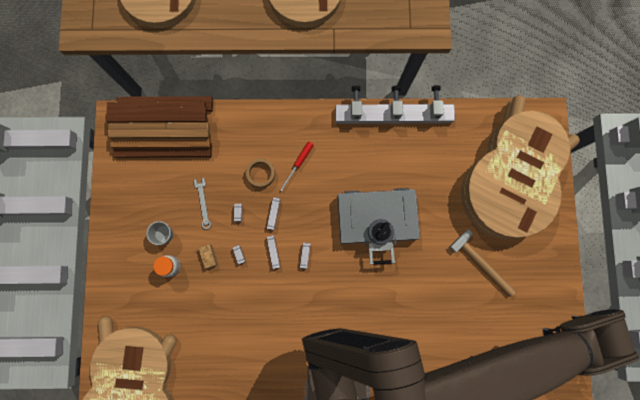

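View pics/scene.png

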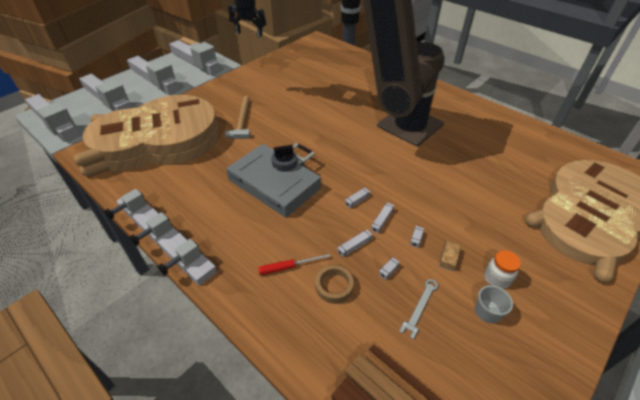

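Top view: the case is near (378,216) with its knob at (380,232) and paddle bar at (382,262). There are five bars: long at (274,213) and (273,252), mid at (305,256), short at (238,213) and (239,255). The sanding block is at (206,257). Next I'll measure them.

```bash
python3 - <<'E'
from h import *
c=cam('top');P=cloud(c);I=c['img'].astype(int);Z=P[:,:,2]
def box(m,name):
    m=m.astype(np.uint8)
    n,l,s,ce=cv2.connectedComponentsWithStats(m)
    for i in range(1,n):
        if s[i,4]<60: continue
        v,u=np.where(l==i);p=P[v,u];p=p[np.isfinite(p[:,2])]
        (a,b),(w,h),t=cv2.minAreaRect((p[:,:2]*1000).astype(np.float32))
        print(name,ce[i].round(0),s[i,4],'c',round(a),round(b),'wh',round(w),round(h),'ang',round(t,1),'z',np.nanpercentile(p[:,2],[10,50,90]).round(4))
roi=np.zeros(Z.shape,bool);roi[180:275,185:325]=1
sat=I.max(2)-I.min(2)
box(roi&(Z>0.012),'obj'); box(roi&(sat<40)&(I.max(2)>110),'grey')
roi[:]=0;roi[170:275,325:430]=1
for lo,hi in((.03,.06),(.058,.08),(.08,.2)): box(roi&(Z>lo)&(Z<hi),f'case{lo}')
for u,v in((350,200),(400,200),(380,233),(382,262),(382,250),(560,300),(150,350)):print(u,v,P[v,u].round(4),I[v,u])
E
python3 - <<'E'
import cv2
a=cv2.imread('pics/top.png')[180:280,190:430];cv2.imwrite('pics/crop1.png',cv2.resize(a,None,fx=3.3,fy=3.3,interpolation=cv2.INTER_CUBIC))
E
```

```text
obj [260. 183.] 99 c 702 255 wh 24 83 ang 0.2 z [0.0201 0.0262 0.0311]
obj [273. 214.] 230 c 597 211 wh 25 110 ang 78.6 z [0.0175 0.0219 0.0266]
obj [237. 212.] 128 c 602 332 wh 60 24 ang 1.1 z [0.0167 0.0225 0.0269]
obj [273. 252.] 235 c 466 211 wh 110 24 ang 11.1 z [0.0177 0.0227 0.0272]
obj [304. 255.] 180 c 453 103 wh 24 85 ang 81.8 z [0.0171 0.0223 0.0262]
obj [207. 256.] 280 c 454 433 wh 75 40 ang 18.3 z [0.0207 0.0263 0.0307]
obj [238. 255.] 132 c 458 328 wh 61 25 ang 21.9 z [0.018  0.0226 0.0281]
grey [202. 203.] 305 c 636 458 wh 176 39 ang 8.6 z [-0.0009  0.005   0.0096]
grey [273. 213.] 244 c 601 209 wh 25 115 ang 80.1 z [0.0107 0.0215 0.0264]
grey [237. 212.] 132 c 605 332 wh 60 24 ang 1.1 z [0.0155 0.0219 0.0268]
grey [273. 252.] 254 c 469 210 wh 113 25 ang 10.9 z [0.0098 0.0221 0.0272]
grey [305. 255.] 191 c 455 101 wh 25 86 ang 81.9 z [0.013  0.022  0.0259]
grey [238. 254.] 136 c 460 328 wh 63 24 ang 20.8 z [0.0154 0.0219 0.0269]
case0.03 [378. 217.] 3729 c 547 -148 wh 255 265 ang 2.6 z [0.048  0.0527 0.057 ]
case0.08 [381. 232.] 441 c 526 -150 wh 80 80 ang 36.1 z [0.082  0.0893 0.1225]
350 200 [ 0.6363 -0.0527  0.0571] [116 121 118]
400 200 [ 0.6355 -0.2226  0.0522] [119 124 121]
380 233 [ 0.5182 -0.1407  0.1259] [30 29 29]
382 262 [ 0.4275 -0.1541  0.0599] [24 25 30]
382 250 [ 0.4674 -0.1566  0.0515] [121 122 116]
560 300 [ 2.941e-01 -7.664e-01 -2.000e-04] [136  92  52]
150 350 [0.1524 0.6044 0.0441] [173 133  91]
```

View pics/crop1.png

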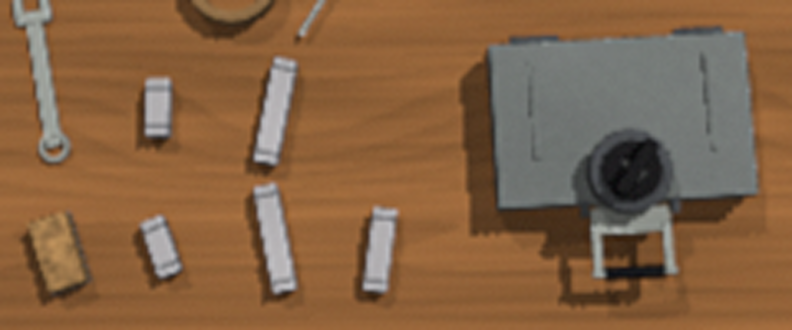

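```bash
cat >> h.py <<'E'
def yaw():
    M=R.from_quat(ctrl.get_state()['tcp_rot']).as_matrix();return np.degrees(np.arctan2(M[1,0],M[0,0]))
def go(p,y=None):
    s=ctrl.get_state();M=R.from_quat(s['tcp_rot']).as_matrix();d=M.T@(np.array(p)-s['eef_pos'])*100
    t=0 if y is None else (yaw()-y+180)%360-180
    print('dx %.2f dy %.2f dz %.2f twist %.1f  rows>=%.1f'%(*d,t,max(np.linalg.norm(d)/6.25,abs(t)/10.7)),'q6',s['qpos'][5].round(2))
E
python3 - <<'E'
from h import *
c=ctrl.read_camera('wrist');print(np.array(c['tool_from_camera']).round(3).tolist(),np.array(c['camera_matrix']).tolist())
go([.46,-.15,.35],90)
E
```

```text
[[0.001, 0.964, 0.265, 0.068], [1.0, -0.0, -0.001, 0.0], [-0.001, 0.265, -0.964, -0.143], [0.0, 0.0, 0.0, 1.0]] [[309.70691628693146, 0.0, 322.81165146162874], [0.0, 309.70691628693146, 196.53525909254805], [0.0, 0.0, 1.0]]
dx 37.61 dy -37.05 dz -11.89 twist -69.1  rows>=8.7 q6 -0.15
```

```bash
python3 -m pendant '[{"dz":-6},{"dx":37.6,"dy":-37,"dz":-11.9,"twist":-69},{"dx":37.6,"dy":-37,"dz":-11.9,"twist":-69},{"dx":37.6,"dy":-37,"dz":-11.9,"twist":-69},{"dx":37.6,"dy":-37,"dz":-11.9,"twist":-69},{"dx":37.6,"dy":-37,"dz":-11.9,"twist":-69},{"dx":37.6,"dy":-37,"dz":-11.9,"twist":-69},{"dx":37.6,"dy":-37,"dz":-11.9,"twist":-69},{"dx":37.6,"dy":-37,"dz":-11.9,"twist":-69},{"dx":37.6,"dy":-37,"dz":-11.9,"twist":-69}]'
python3 -m pendant '[{"dz":0},{"dz":0},{"dz":0},{"dz":0}]'
python3 - <<'E'
from h import *
print(yaw(),ctrl.get_state()['eef_pos']);c=cam('wrist');save(c,'w1')
E
```

```text
20.90206048500576 [ 0.24075832 -0.63015306  0.23042709]$[0]: bad value
$[0]: bad value
```

View pics/w1.png

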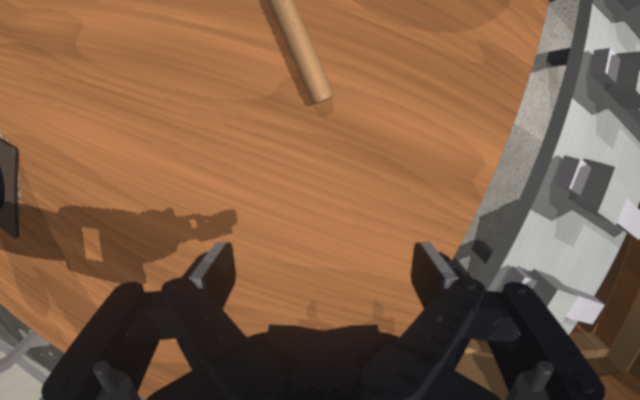

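The picture is from the start pose because both moves were refused. The rows probably need all four keys.

```bash
python3 -m pendant '[{"dx":0,"dy":0,"dz":-6,"twist":0},{"dx":37.6,"dy":-37,"dz":-11.9,"twist":-69},{"dx":37.6,"dy":-37,"dz":-11.9,"twist":-69},{"dx":37.6,"dy":-37,"dz":-11.9,"twist":-69},{"dx":37.6,"dy":-37,"dz":-11.9,"twist":-69},{"dx":37.6,"dy":-37,"dz":-11.9,"twist":-69},{"dx":37.6,"dy":-37,"dz":-11.9,"twist":-69},{"dx":37.6,"dy":-37,"dz":-11.9,"twist":-69},{"dx":37.6,"dy":-37,"dz":-11.9,"twist":-69},{"dx":37.6,"dy":-37,"dz":-11.9,"twist":-69}]'
python3 -m pendant '[{"dx":0,"dy":0,"dz":0,"twist":0},{"dx":0,"dy":0,"dz":0,"twist":0}]'
python3 - <<'E'
from h import *
print(yaw(),ctrl.get_state()['eef_pos']);c=cam('wrist');save(c,'w2')
E
```

```text
time: 1.5
eef_pos: [0.4608, -0.148, 0.3511]
tcp_rot: [0.707, 0.708, 0.0, 0.001]
contact_force: [0.2, -1.2, 0.0]
opening: 1.004
finger_force: 0.0
time: 1.75
eef_pos: [0.4598, -0.1512, 0.3501]
tcp_rot: [0.708, 0.706, -0.0, -0.0]
contact_force: [-0.4, 0.2, -0.6]
opening: 1.004
finger_force: 0.0
89.89268314823478 [ 0.45981327 -0.15120815  0.35007031]
```

View pics/w2.png

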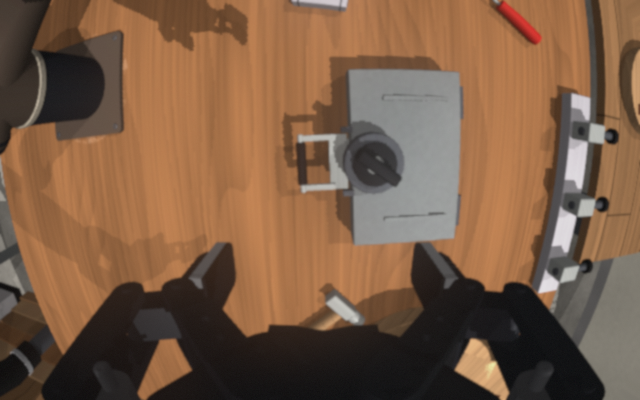

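Wrist view: lid corners are near (347,71), (461,73), (455,241) and (354,243). The knob bar runs from (357,146) to (402,184) and the paddle roller is at (302,163), with the finger tips at the bottom.

Run:
```python
from h import *
c=cam('wrist');I=c['img'].astype(int);P=cloud(c);Z=P[:,:,2]
# lid corners by mask
g=((I.max(2)-I.min(2)<25)&(I.max(2)>80)&(Z>.035)&(Z<.075)).astype(np.uint8);g[:,:335]=0;g[250:]=0;g[:,470:]=0
n,l,s,ce=cv2.connectedComponentsWithStats(g);i=1+np.argmax(s[1:,4]);v,u=np.where(l==i)
q=onz(c,np.c_[u,v],.054)[:,:2]*1000
print('lid rect',cv2.minAreaRect(q.astype(np.float32)))
for uv in((347,71),(461,73),(455,241),(354,243)):print(uv,onz(c,uv,.054)[0].round(4))
m=np.zeros(Z.shape,bool);m[125:205,335:415]=1
m2=m&(Z>.11);v,u=np.where(m2);q=(onz(c,np.c_[u,v],.126)[:,:2]*1000).astype(np.float32);print('knob top depth',m2.sum(),np.median(Z[m2]),cv2.minAreaRect(q))
m3=(m&(Z>.08)&(Z<.1));v,u=np.where(m3);print('boss',np.median(Z[m3]),cv2.minEnclosingCircle((P[v,u,:2]*1000).astype(np.float32)))
r=np.zeros(Z.shape,bool);r[130:200,290:316]=1;r&=I.max(2)<60;r&=Z>.03
v,u=np.where(r);q=(onz(c,np.c_[u,v],.06)[:,:2]*1000).astype(np.float32);print('roller',r.sum(),np.median(Z[r]),np.nanpercentile(Z[r],90),cv2.minAreaRect(q))
print('lid z',np.nanmedian(Z[80:120,360:440]), 'bench',np.nanmedian(Z[60:300,200:280]))
```

```text
lid rect ((574.306640625, -148.5687255859375), (196.71961975097656, 262.590576171875), 2.7362396717071533)
(347, 71) [ 0.4942 -0.0241  0.054 ]
(461, 73) [ 0.666  -0.0153  0.054 ]
(455, 241) [ 0.6776 -0.2819  0.054 ]
(354, 243) [ 0.5083 -0.2803  0.054 ]
knob top depth 646 0.12424595393928298 ((527.9495849609375, -149.31329345703125), (16.90610122680664, 64.0467529296875), 55.79433822631836)
boss 0.08552065590855956 ((529.7767333984375, -150.5624542236328), 42.49995040893555)
roller 17 0.05997095374851047 0.06060022809697653 ((428.8659973144531, -149.37936401367188), (7.022553443908691, 32.72554397583008), 8.33824348449707)
lid z 0.05458420474093392 bench 0.00024345166785907923
```

Run:
```python
from h import *
go([.528,-.150,.16],145.8);go([.528,-.150,.098],145.8)
```

```text
dx 0.20 dy 6.85 dz 18.99 twist -56.0  rows>=5.2 q6 -0.53
dx 0.20 dy 6.85 dz 25.19 twist -56.0  rows>=5.2 q6 -0.53
```

```bash
python3 -m pendant '[{"dx":0.2,"dy":6.85,"dz":14,"twist":-20},{"dx":0.2,"dy":6.85,"dz":14,"twist":-56},{"dx":0.2,"dy":6.85,"dz":14,"twist":-56},{"dx":0.2,"dy":6.85,"dz":14,"twist":-56},{"dx":0.2,"dy":6.85,"dz":14,"twist":-56},{"dx":0.2,"dy":6.85,"dz":19,"twist":-56},{"dx":0.2,"dy":6.85,"dz":19,"twist":-56}]' 60
python3 - <<'E'
from h import *
go([.528,-.150,.098],145.8);print(ctrl.get_state()['contact_force'],ctrl.get_state()['wrist_torque'])
E
```

```text
time: 2.72
eef_pos: [0.5253, -0.1486, 0.1559]
tcp_rot: [0.294, 0.956, 0.001, -0.005]
contact_force: [-0.8, -0.4, 0.5]
opening: 0.599
finger_force: 0.0
dx -0.36 dy 0.05 dz 5.78 twist -0.0  rows>=0.9 q6 -1.43
[-0.83673111 -0.44825551  0.5205535 ] [ 0.03356123  0.02960186 -0.02157255]
```

```bash
python3 -m pendant '[{"dx":0,"dy":0,"dz":3,"twist":0},{"dx":0,"dy":0,"dz":6,"twist":0},{"dx":0,"dy":0,"dz":6,"twist":0},{"dx":0,"dy":0,"dz":6,"twist":0}]'
python3 -m pendant '[{"dx":0,"dy":0,"dz":0,"twist":0},{"dx":0,"dy":0,"dz":0,"twist":0},{"dx":0,"dy":0,"dz":0,"twist":0},{"dx":0,"dy":0,"dz":0,"twist":0},{"dx":0,"dy":0,"dz":0,"twist":0},{"dx":0,"dy":0,"dz":0,"twist":0}]' 0 40
python3 - <<'E'
from h import *
s=ctrl.get_state();print(s['contact_force'],s['wrist_torque'],yaw(),s['eef_pos'])
E
```

```text
time: 3.22
eef_pos: [0.5297, -0.1498, 0.1024]
tcp_rot: [0.294, 0.956, -0.0, 0.001]
contact_force: [0.3, -1.1, -0.1]
opening: 0.598
finger_force: 0.0
time: 3.98
eef_pos: [0.529, -0.15, 0.102]
tcp_rot: [0.293, 0.956, -0.001, 0.001]
contact_force: [-3.3, -2.3, 7.0]
opening: 0.176
finger_force: 43.0
[-3.32227465 -2.26306963  6.97118313] [-0.48357144  0.57057394 -0.01712115] 145.93985575916977 [ 0.52904378 -0.14999664  0.10196661]
```

```bash
cat > t.py <<'E'
from h import *
s=ctrl.get_state();print('TQ',s['wrist_torque'][2].round(3),'yaw',round(yaw(),2),'F',s['contact_force'].round(1))
E
python3 -m pendant '[{"dx":0,"dy":0,"dz":0,"twist":2},{"dx":0,"dy":0,"dz":0,"twist":4},{"dx":0,"dy":0,"dz":0,"twist":6}]' >/dev/null; python3 t.py
python3 -m pendant '[{"dx":0,"dy":0,"dz":0,"twist":2},{"dx":0,"dy":0,"dz":0,"twist":4},{"dx":0,"dy":0,"dz":0,"twist":6}]' >/dev/null; python3 t.py
python3 -m pendant '[{"dx":0,"dy":0,"dz":0,"twist":2},{"dx":0,"dy":0,"dz":0,"twist":4},{"dx":0,"dy":0,"dz":0,"twist":6}]' >/dev/null; python3 t.py
```

```text
TQ 0.059 yaw 139.88 F [-3.6 -2.2  7.3]
TQ 0.078 yaw 133.88 F [-2.7 -2.8  6. ]
TQ 0.084 yaw 127.88 F [-3.4 -3.   5.3]
```

```bash
python3 -m pendant '[{"dx":0,"dy":0,"dz":0,"twist":2},{"dx":0,"dy":0,"dz":0,"twist":4},{"dx":0,"dy":0,"dz":0,"twist":6}]' >/dev/null; python3 t.py
python3 -m pendant '[{"dx":0,"dy":0,"dz":0,"twist":2},{"dx":0,"dy":0,"dz":0,"twist":4},{"dx":0,"dy":0,"dz":0,"twist":6}]' >/dev/null; python3 t.py
python3 -m pendant '[{"dx":0,"dy":0,"dz":0,"twist":2},{"dx":0,"dy":0,"dz":0,"twist":4},{"dx":0,"dy":0,"dz":0,"twist":6}]' >/dev/null; python3 t.py
```

```text
TQ 0.029 yaw 121.88 F [-2.  -2.   5.3]
TQ 0.093 yaw 115.88 F [-3.4 -2.1  5.9]
TQ 0.046 yaw 109.88 F [-3.  -2.8  5.3]
```

```bash
python3 -m pendant '[{"dx":0,"dy":0,"dz":0,"twist":2},{"dx":0,"dy":0,"dz":0,"twist":4},{"dx":0,"dy":0,"dz":0,"twist":6}]' >/dev/null; python3 t.py
python3 -m pendant '[{"dx":0,"dy":0,"dz":0,"twist":2},{"dx":0,"dy":0,"dz":0,"twist":4},{"dx":0,"dy":0,"dz":0,"twist":6}]' >/dev/null; python3 t.py
python3 -m pendant '[{"dx":0,"dy":0,"dz":0,"twist":2},{"dx":0,"dy":0,"dz":0,"twist":4},{"dx":0,"dy":0,"dz":0,"twist":6}]' >/dev/null; python3 t.py
```

```text
TQ 0.049 yaw 103.88 F [-3.  -2.   5.7]
TQ 0.185 yaw 97.9 F [-1.8 -2.3  5.8]
TQ 0.21 yaw 91.93 F [-0.9 -2.9  3.1]
```

The torque jumped between yaw 104 and 98, so the notch should be at about 64 to 70 degrees. I'll go on in finer steps.

```bash
python3 -m pendant '[{"dx":0,"dy":0,"dz":0,"twist":2},{"dx":0,"dy":0,"dz":0,"twist":4}]' >/dev/null; python3 t.py
python3 -m pendant '[{"dx":0,"dy":0,"dz":0,"twist":2},{"dx":0,"dy":0,"dz":0,"twist":4}]' >/dev/null; python3 t.py
python3 -m pendant '[{"dx":0,"dy":0,"dz":0,"twist":2},{"dx":0,"dy":0,"dz":0,"twist":4}]' >/dev/null; python3 t.py
python3 -m pendant '[{"dx":0,"dy":0,"dz":0,"twist":1.5},{"dx":0,"dy":0,"dz":0,"twist":3}]' >/dev/null; python3 t.py
```

```text
TQ 0.143 yaw 87.91 F [-1.8 -3.4  3.2]
TQ 0.156 yaw 83.89 F [-1.8 -2.3  5.6]
TQ -0.016 yaw 79.87 F [-2.  -3.6  4.1]
TQ -0.042 yaw 76.86 F [-1.7 -2.7  6.2]
```

```bash
python3 -m pendant '[{"dx":0,"dy":0,"dz":0,"twist":1.5},{"dx":0,"dy":0,"dz":0,"twist":3}]' >/dev/null; python3 t.py
python3 -m pendant '[{"dx":0,"dy":0,"dz":0,"twist":1},{"dx":0,"dy":0,"dz":0,"twist":2}]' >/dev/null; python3 t.py
python3 -m pendant '[{"dx":0,"dy":0,"dz":0,"twist":1},{"dx":0,"dy":0,"dz":0,"twist":2}]' >/dev/null; python3 t.py
python3 -m pendant '[{"dx":0,"dy":0,"dz":0,"twist":1},{"dx":0,"dy":0,"dz":0,"twist":2}]' >/dev/null; python3 t.py
```

```text
TQ -0.041 yaw 73.85 F [-2.  -3.3  6.8]
TQ -0.169 yaw 71.85 F [-2.8 -3.6  6.8]
TQ -0.104 yaw 69.87 F [-1.8 -3.1  5.1]
TQ 0.088 yaw 67.9 F [-2.7 -2.4  5. ]
```

```bash
python3 -m pendant '[{"dx":0,"dy":0,"dz":0,"twist":0},{"dx":0,"dy":0,"dz":0,"twist":0},{"dx":0,"dy":0,"dz":0,"twist":0}]' 60; python3 t.py
python3 -m pendant '[{"dx":0,"dy":0,"dz":-3,"twist":0},{"dx":0,"dy":0,"dz":-9,"twist":0},{"dx":0,"dy":0,"dz":-14,"twist":0},{"dx":0,"dy":0,"dz":-14,"twist":0}]'
python3 - <<'E'
from h import *
go([.45,-.21,.25],92.8)
E
```

```text
time: 9.72
eef_pos: [0.5283, -0.1484, 0.0998]
tcp_rot: [0.829, 0.559, -0.0, -0.001]
contact_force: [-0.9, 0.5, -0.3]
opening: 0.6
finger_force: 0.0
TQ -0.05 yaw 67.91 F [-0.9  0.5 -0.3]
time: 10.22
eef_pos: [0.5312, -0.1499, 0.2462]
tcp_rot: [0.829, 0.559, 0.003, 0.005]
contact_force: [0.5, -0.8, 0.4]
opening: 0.604
finger_force: 0.0
dx -8.63 dy -5.26 dz -0.43 twist -24.9  rows>=2.3 q6 -0.07
```

```bash
python3 -m pendant '[{"dx":-8.6,"dy":-5.2,"dz":0,"twist":-25},{"dx":-8.6,"dy":-5.2,"dz":0,"twist":-25},{"dx":-8.6,"dy":-5.2,"dz":0,"twist":-25},{"dx":-8.6,"dy":-5.2,"dz":0,"twist":-25},{"dx":-8.6,"dy":-5.2,"dz":0,"twist":-25}]'
python3 - <<'E'
from h import *
c=cam('wrist');save(c,'w3');I=c['img'].astype(int);P=cloud(c);Z=P[:,:,2]
r=(I.max(2)<60)&(Z>.045)&(Z<.075)&(P[:,:,0]>.40)&(P[:,:,0]<.46)&(abs(P[:,:,1]+.15)<.06)
v,u=np.where(r);q=(onz(c,np.c_[u,v],.056)[:,:2]*1000).astype(np.float32);print('roller',len(v),u.mean(),v.mean(),np.nanpercentile(Z[r],[10,50,90]),cv2.minAreaRect(q))
m2=(Z>.115)&(Z<.135)&(abs(P[:,:,0]-.528)<.04)&(abs(P[:,:,1]+.15)<.04);v,u=np.where(m2)
q=(onz(c,np.c_[u,v],.125)[:,:2]*1000).astype(np.float32);print('knob',cv2.minAreaRect(q))
m2=(Z>.048)&(Z<.06)&(abs(P[:,:,0]-.6)<.12)&(abs(P[:,:,1]+.15)<.16)&(I.max(2)>80)&(I.max(2)-I.min(2)<25)&(P[:,:,0]>.51);v,u=np.where(m2)
q=(onz(c,np.c_[u,v],.054)[:,:2]*1000).astype(np.float32);print('lid',cv2.minAreaRect(q))
E
```

```text
time: 10.85
eef_pos: [0.448, -0.2086, 0.2395]
tcp_rot: [0.689, 0.725, -0.0, -0.001]
contact_force: [-1.1, 0.5, -0.1]
opening: 0.603
finger_force: 0.0
roller 18 303.22222222222223 110.94444444444444 [0.05776234 0.05962398 0.06030383] ((425.1802673339844, -145.2405242919922), (1.0643038749694824, 33.782779693603516), 2.558832883834839)
knob ((527.7120361328125, -150.38368225097656), (61.69874572753906, 18.446592330932617), 67.99691009521484)
lid ((588.769775390625, -147.980224609375), (167.18472290039062, 262.2543640136719), 2.2911527156829834)
```

View pics/w3.png

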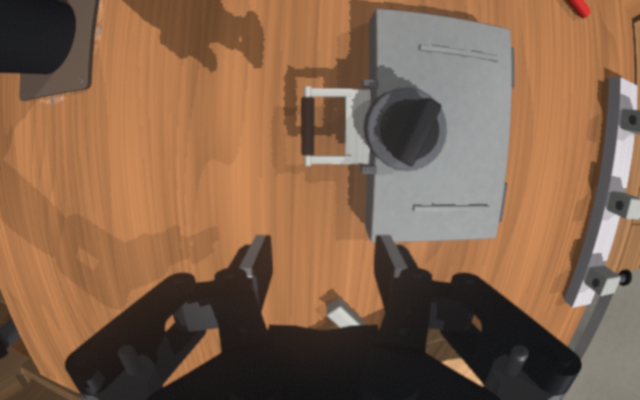

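Roller runs from (308,97) to (307,155), and the knob bar now lies at 68 degrees, so it is seated. Now the roller position from its pixels.

Run:
```python
from h import *
c=cam('wrist')
a,b=onz(c,[(308,97),(307.5,155)],.056);print(a,b,(a+b)/2,np.linalg.norm(a-b))
p=(a+b)/2;go([p[0],p[1],.12],92.5);go([p[0],p[1],.036],92.5)
```

```text
[ 0.42909044 -0.12505989  0.056     ] [ 0.43135702 -0.18647375  0.056     ] [ 0.43022373 -0.15576682  0.056     ] 0.06145567638522191
dx 5.36 dy -1.53 dz 11.99 twist 0.4  rows>=2.1 q6 -0.69
dx 5.35 dy -1.52 dz 20.39 twist 0.4  rows>=3.4 q6 -0.69
```

```bash
python3 -m pendant '[{"dx":5.35,"dy":-1.4,"dz":6,"twist":0},{"dx":5.35,"dy":-1.4,"dz":12,"twist":0},{"dx":5.35,"dy":-1.4,"dz":12,"twist":0},{"dx":5.35,"dy":-1.4,"dz":12,"twist":0}]' 36
python3 - <<'E'
from h import *
go([.4315,-.156,.036],92.5)
E
```

```text
time: 11.45
eef_pos: [0.4318, -0.1565, 0.1207]
tcp_rot: [0.689, 0.725, -0.0, -0.0]
contact_force: [0.5, -0.1, 1.1]
opening: 0.362
finger_force: 0.0
dx 0.05 dy -0.03 dz 8.47 twist 0.4  rows>=1.4 q6 -0.62
```

```bash
python3 -m pendant '[{"dx":0,"dy":0,"dz":3,"twist":0},{"dx":0,"dy":0,"dz":5.5,"twist":0},{"dx":0,"dy":0,"dz":8.4,"twist":0},{"dx":0,"dy":0,"dz":8.4,"twist":0}]'
python3 -m pendant '[{"dx":0,"dy":0,"dz":0,"twist":0},{"dx":0,"dy":0,"dz":0,"twist":0},{"dx":0,"dy":0,"dz":0,"twist":0},{"dx":0,"dy":0,"dz":0,"twist":0}]' 0 30
```

```text
time: 11.95
eef_pos: [0.4322, -0.1572, 0.037]
tcp_rot: [0.689, 0.725, -0.0, 0.0]
contact_force: [-0.5, -0.1, 0.6]
opening: 0.363
finger_force: 0.0
time: 12.45
eef_pos: [0.4289, -0.1576, 0.0377]
tcp_rot: [0.688, 0.726, -0.003, -0.002]
contact_force: [-12.4, -4.0, 3.0]
opening: 0.149
finger_force: 29.1
```

```bash
python3 -m pendant '[{"dx":0,"dy":-0.3,"dz":-0.3,"twist":0},{"dx":0,"dy":-0.25,"dz":-0.6,"twist":0},{"dx":0,"dy":-0.2,"dz":-0.9,"twist":0},{"dx":0,"dy":-0.2,"dz":-0.9,"twist":0}]'
python3 -m pendant '[{"dx":0,"dy":0.1,"dz":-0.3,"twist":0},{"dx":0,"dy":0.2,"dz":-0.6,"twist":0},{"dx":0,"dy":0.3,"dz":-0.9,"twist":0},{"dx":0,"dy":0.3,"dz":-0.9,"twist":0}]'
```

```text
time: 12.95
eef_pos: [0.4298, -0.1575, 0.0464]
tcp_rot: [0.689, 0.725, -0.001, 0.001]
contact_force: [-3.5, -4.2, -3.7]
opening: 0.15
finger_force: 29.4
time: 13.45
eef_pos: [0.4322, -0.1574, 0.0552]
tcp_rot: [0.688, 0.725, -0.001, 0.0]
contact_force: [-4.4, -5.2, -3.0]
opening: 0.148
finger_force: 29.5
```

```bash
python3 -m pendant '[{"dx":0,"dy":0.15,"dz":-0.4,"twist":0},{"dx":0,"dy":0.35,"dz":-0.8,"twist":0},{"dx":0,"dy":0.6,"dz":-1.2,"twist":0},{"dx":0,"dy":0.75,"dz":-1.5,"twist":0},{"dx":0,"dy":0.75,"dz":-1.5,"twist":0}]'
```

```text
time: 14.08
eef_pos: [0.4398, -0.157, 0.0703]
tcp_rot: [0.688, 0.725, -0.001, 0.001]
contact_force: [-4.4, -5.5, -2.8]
opening: 0.147
finger_force: 29.6
```

Run:
```python
import numpy as np
def pos(L,p):
    def r(a,v): return np.array([v[0]*np.cos(a)+v[1]*np.sin(a),-v[0]*np.sin(a)+v[1]*np.cos(a)])
    return r(L,np.array([-178,4.])+r(p,np.array([-62.,3])))
p0=pos(0,.56)
for L,p in((.1,.57),(.2,.55),(.3,.5),(.4,.45),(.55,.4),(.7,.4),(.85,.4),(1,.4),(1.15,.4),(1.3,.4),(1.45,.4),(1.6,.4),(1.75,.4),(1.9,.4)):
    print(L,p,((pos(L,p)-p0)/10).round(2))
```

```text
0.1 0.57 [0.55 2.31]
0.2 0.55 [1.2  4.43]
0.3 0.5 [1.9  6.35]
0.4 0.45 [2.79 8.21]
0.55 0.4 [ 4.57 10.91]
0.7 0.4 [ 6.99 13.49]
0.85 0.4 [ 9.78 15.67]
1 0.4 [12.85 17.41]
1.15 0.4 [16.16 18.67]
1.3 0.4 [19.61 19.42]
1.45 0.4 [23.14 19.65]
1.6 0.4 [26.67 19.35]
1.75 0.4 [30.1  18.52]
1.9 0.4 [33.38 17.19]
```

```bash
python3 -m pendant '[{"dx":0,"dy":0.25,"dz":-1.1,"twist":0},{"dx":0,"dy":0.55,"dz":-2.3,"twist":0},{"dx":0,"dy":0.85,"dz":-3.4,"twist":0},{"dx":0,"dy":1.2,"dz":-4.4,"twist":0},{"dx":0,"dy":1.2,"dz":-4.4,"twist":0}]'
python3 - <<'E'
from h import *
c=cam('scene');P=cloud(c);a=c['img'][100:230,190:350,::-1];cv2.imwrite('pics/s2.png',cv2.resize(a,None,fx=4,fy=4))
E
```

```text
time: 14.7
eef_pos: [0.4522, -0.1565, 0.1151]
tcp_rot: [0.689, 0.725, -0.001, 0.001]
contact_force: [-3.1, -6.3, -3.2]
opening: 0.15
finger_force: 30.0
```

View pics/s2.png

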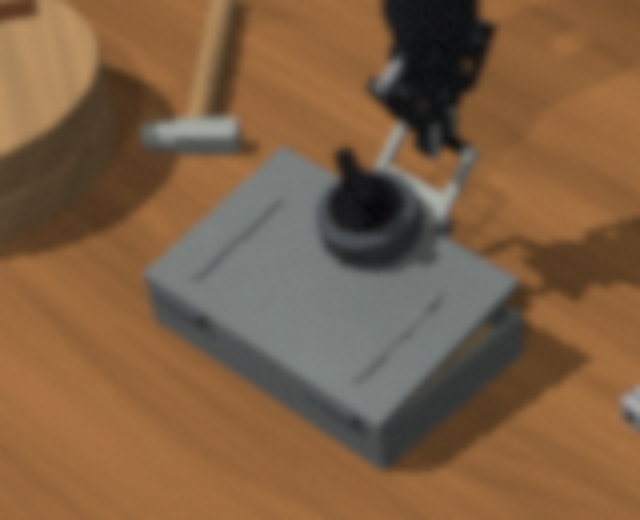

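The lid is lifting off the case (right edge open at (470,340)). I'll carry on along the arc.

```bash
python3 -m pendant '[{"dx":0,"dy":0.35,"dz":-0.95,"twist":0},{"dx":0,"dy":0.7,"dz":-1.9,"twist":0},{"dx":0,"dy":1.15,"dz":-2.85,"twist":0},{"dx":0,"dy":1.6,"dz":-3.8,"twist":0},{"dx":0,"dy":2.15,"dz":-4.7,"twist":0},{"dx":0,"dy":2.75,"dz":-5.6,"twist":0},{"dx":0,"dy":3.4,"dz":-6.5,"twist":0},{"dx":0,"dy":4.15,"dz":-7.4,"twist":0},{"dx":0,"dy":4.95,"dz":-8.25,"twist":0},{"dx":0,"dy":5.8,"dz":-9.1,"twist":0}]'
```

```text
time: 16.0
eef_pos: [0.5097, -0.1538, 0.2057]
tcp_rot: [0.689, 0.725, -0.002, 0.001]
contact_force: [-3.5, -5.4, -1.5]
opening: 0.153
finger_force: 30.1
```

```bash
python3 -m pendant '[{"dx":0,"dy":1.35,"dz":-1.15,"twist":0},{"dx":0,"dy":2.8,"dz":-2.2,"twist":0},{"dx":0,"dy":4.3,"dz":-3.1,"twist":0},{"dx":0,"dy":5.85,"dz":-3.9,"twist":0},{"dx":0,"dy":7.5,"dz":-4.6,"twist":0},{"dx":0,"dy":9.2,"dz":-5.2,"twist":0},{"dx":0,"dy":10.9,"dz":-5.6,"twist":0},{"dx":0,"dy":12.6,"dz":-5.95,"twist":0},{"dx":0,"dy":14.4,"dz":-6.1,"twist":0},{"dx":0,"dy":16.1,"dz":-6.15,"twist":0}]'
```

```text
time: 17.25
eef_pos: [0.6729, -0.1462, 0.2709]
tcp_rot: [0.689, 0.725, 0.0, 0.005]
contact_force: [-0.8, -5.5, 3.8]
opening: 0.152
finger_force: 30.6
```

```bash
python3 -m pendant '[{"dx":0,"dy":1.75,"dz":0.1,"twist":0},{"dx":0,"dy":3.5,"dz":0.3,"twist":0},{"dx":0,"dy":5.25,"dz":0.7,"twist":0},{"dx":0,"dy":6.95,"dz":1.15,"twist":0},{"dx":0,"dy":8.6,"dz":1.8,"twist":0},{"dx":0,"dy":10.2,"dz":2.5,"twist":0},{"dx":0,"dy":11.3,"dz":3.0,"twist":0},{"dx":0,"dy":12.3,"dz":3.5,"twist":0},{"dx":0,"dy":12.3,"dz":3.5,"twist":0}]'
```

```text
time: 18.38
eef_pos: [0.7966, -0.1405, 0.234]
tcp_rot: [0.689, 0.725, 0.001, 0.006]
contact_force: [4.3, -6.5, 1.3]
opening: 0.149
finger_force: 30.4
```

Run:
```python
import numpy as np
def r(a,v): return np.array([v[0]*np.cos(a)+v[1]*np.sin(a),-v[0]*np.sin(a)+v[1]*np.cos(a)])
pos=lambda L,p: r(L,np.array([-178,4.])+r(p,np.array([-62.,3])))
for L in (2,2.15,2.3,2.45,2.58): print(L,((pos(L,.4)-pos(2,.4))/10).round(2), pos(L,.4).round(0))
```

```text
2 [0. 0.] [125. 200.]
2.15 [ 2.85 -2.1 ] [154. 179.]
2.3 [ 5.35 -4.6 ] [179. 154.]
2.45 [ 7.44 -7.45] [200. 125.]
2.58 [  8.9  -10.14] [214.  98.]
```

```bash
python3 -m pendant '[{"dx":0,"dy":1.45,"dz":1.0,"twist":0},{"dx":0,"dy":2.85,"dz":2.1,"twist":0},{"dx":0,"dy":4.15,"dz":3.3,"twist":0},{"dx":0,"dy":5.35,"dz":4.6,"twist":0},{"dx":0,"dy":6.45,"dz":6,"twist":0},{"dx":0,"dy":7.4,"dz":7.4,"twist":0},{"dx":0,"dy":7.4,"dz":7.4,"twist":0}]'
python3 -m pendant '[{"dx":0,"dy":0,"dz":0,"twist":0},{"dx":0,"dy":0,"dz":0,"twist":0}]' 36
python3 -m pendant '[{"dx":0,"dy":0,"dz":-2,"twist":0},{"dx":0,"dy":0,"dz":-5,"twist":0},{"dx":0,"dy":0,"dz":-9,"twist":0},{"dx":0,"dy":0,"dz":-14,"twist":0},{"dx":0,"dy":0,"dz":-14,"twist":0}]'
python3 - <<'E'
from h import *
go([.47,.0,.35],92.5)
E
```

```text
time: 19.25
eef_pos: [0.8716, -0.137, 0.1588]
tcp_rot: [0.689, 0.725, 0.003, 0.007]
contact_force: [6.9, -6.0, 0.6]
opening: 0.152
finger_force: 30.8
time: 19.5
eef_pos: [0.8688, -0.1342, 0.1585]
tcp_rot: [0.689, 0.725, 0.001, 0.002]
contact_force: [4.5, -2.4, -0.4]
opening: 0.359
finger_force: 2.3
time: 20.12
eef_pos: [0.8685, -0.1334, 0.3068]
tcp_rot: [0.689, 0.725, 0.003, 0.005]
contact_force: [0.4, -0.3, 0.5]
opening: 0.359
finger_force: 0.0
dx 15.37 dy -39.06 dz -4.79 twist 0.5  rows>=6.8 q6 -0.32
```

```bash
python3 -m pendant '[{"dx":-6,"dy":-29,"dz":-1,"twist":0},{"dx":-6,"dy":-29,"dz":-1,"twist":0},{"dx":-6,"dy":-29,"dz":-1,"twist":0},{"dx":-6,"dy":-29,"dz":-1,"twist":0},{"dx":-6,"dy":-29,"dz":-1,"twist":0},{"dx":-6,"dy":-29,"dz":-1,"twist":0},{"dx":-6,"dy":-29,"dz":-1,"twist":0},{"dx":-6,"dy":-29,"dz":-1,"twist":0}]' 60
python3 - <<'E'
from h import *
print(ctrl.get_state()['eef_pos']);c=cam('wrist');save(c,'w4');np.savez('w4.npz',**{k:v for k,v in c.items() if k!='state'})
c=cam('top');save(c,'t2')
E
```

```text
time: 21.12
eef_pos: [0.5816, -0.2082, 0.3066]
tcp_rot: [0.689, 0.725, 0.0, -0.0]
contact_force: [1.3, -0.4, 0.3]
opening: 0.604
finger_force: 0.0
[ 0.58159291 -0.2082153   0.3065582 ]
```

View pics/w4.png

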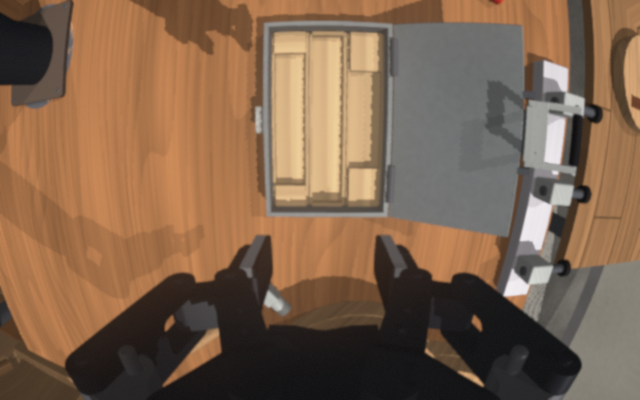

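Inside the open case from the front: the mid row (ends at v 53 and 185), the long row (v 36–202), and the short row at the back (v 71–168). The lid is over at its stop on the right. I'll check the row centres and re-measure the bars.

Run:
```python
from h import *
c=dict(np.load('w4.npz'));c['fish']=True
for n,pts,z in(('mid',[(289,53),(289,185)],.01),('long',[(325,36),(325,202)],.01),('short',[(364,71),(363,168)],.024),('rim',[(265,22),(392,22),(387,215),(268,215)],.046),('ribs mid',[(273,120),(304,120)],.018),('ribs long',[(309,120),(343,120)],.018),('ribs short',[(348,120),(375,120)],.018)):
    q=onz(c,pts,z);print(n,q[:,:2].round(4).tolist(),'c',q.mean(0)[:2].round(4))
P=cloud(c);print('floors',[np.nanmedian(P[v-8:v+8,u-4:u+4,2]).round(4) for u,v in((289,110),(325,110),(362,110))])
q=[P[v,u].round(3).tolist() for u,v in((420,60),(500,60))];print('lid',q,np.arctan2(q[1][2]-q[0][2],q[0][0]-q[1][0]))
c=cam('top');P=cloud(c);I=c['img'].astype(int)
m=((I.max(2)-I.min(2)<40)&(I.max(2)>110)&(P[:,:,2]>.008)).astype(np.uint8);m[:180]=0;m[280:]=0;m[:,:215]=0;m[:,325:]=0
n,l,s,ce=cv2.connectedComponentsWithStats(m)
for i in range(1,n):
    if s[i,4]<60: continue
    v,u=np.where(l==i);q=onz(c,np.c_[u,v],.024)[:,:2]*1000;print('bar',ce[i].round(0),cv2.minAreaRect(q.astype(np.float32)))
```

```text
mid [[0.5269, -0.0564], [0.5348, -0.2471]] c [ 0.5308 -0.1517]
long [[0.5759, -0.0292], [0.5888, -0.2702]] c [ 0.5824 -0.1497]
short [[0.6314, -0.0789], [0.6389, -0.2138]] c [ 0.6352 -0.1464]
rim [[0.4969, -0.0201], [0.6628, -0.0102], [0.6754, -0.2741], [0.5099, -0.2827]] c [ 0.5862 -0.1468]
ribs mid [[0.51, -0.1532], [0.5533, -0.1517]] c [ 0.5317 -0.1525]
ribs long [[0.5602, -0.1514], [0.6071, -0.1489]] c [ 0.5836 -0.1502]
ribs short [[0.614, -0.1485], [0.6517, -0.1457]] c [ 0.6328 -0.1471]
floors [np.float64(0.0101), np.float64(0.01), np.float64(0.01)]
lid [[0.697, -0.063, 0.066], [0.783, -0.055, 0.118]] 2.5977601972876716
bar [273. 213.] ((597.9295654296875, 209.73770141601562), (25.090435028076172, 107.39582061767578), 78.29560089111328)
bar [237. 212.] ((603.30908203125, 330.9256896972656), (55.706787109375, 23.989595413208008), 0.7282556295394897)
bar [259. 253.] ((461.5231628417969, 254.77822875976562), (108.11209106445312, 24.347803115844727), 11.250751495361328)
bar [304. 255.] ((453.30242919921875, 102.62454986572266), (23.567523956298828, 83.9334716796875), 82.40624237060547)
bar [238. 254.] ((458.2580871582031, 327.22332763671875), (59.08578872680664, 24.423416137695312), 19.069196701049805)
```

The lid is at 2.598 rad. One long bar has been knocked from y=0.211 to 0.255, and I'll use its new pose. Mid bar first.

Run:
```python
from h import *
go([.4533,.1027,.12],172.4)
```

```text
dx 31.72 dy -11.18 dz 18.66 twist -79.4  rows>=7.4 q6 -0.56
```

```bash
python3 -m pendant '[{"dx":31.7,"dy":-11.2,"dz":0,"twist":-79.4},{"dx":31.7,"dy":-11.2,"dz":0,"twist":-79.4},{"dx":31.7,"dy":-11.2,"dz":0,"twist":-79.4},{"dx":31.7,"dy":-11.2,"dz":5,"twist":-79.4},{"dx":31.7,"dy":-11.2,"dz":18.6,"twist":-79.4},{"dx":31.7,"dy":-11.2,"dz":18.6,"twist":-79.4},{"dx":31.7,"dy":-11.2,"dz":18.6,"twist":-79.4},{"dx":31.7,"dy":-11.2,"dz":18.6,"twist":-79.4},{"dx":31.7,"dy":-11.2,"dz":18.6,"twist":-79.4},{"dx":31.7,"dy":-11.2,"dz":18.6,"twist":-79.4}]' 50
python3 - <<'E'
from h import *
go([.4533,.1027,.010],172.4)
E
```

```text
time: 22.52
eef_pos: [0.454, 0.1021, 0.1219]
tcp_rot: [0.068, 0.998, 0.0, 0.001]
contact_force: [0.4, -0.0, -0.0]
opening: 0.503
finger_force: 0.0
dx 0.10 dy 0.04 dz 11.19 twist -0.2  rows>=1.8 q6 -1.43
```

```bash
python3 -m pendant '[{"dx":0.1,"dy":0,"dz":5,"twist":0},{"dx":0.1,"dy":0,"dz":9,"twist":0},{"dx":0.1,"dy":0,"dz":11.1,"twist":0},{"dx":0.1,"dy":0,"dz":11.1,"twist":0}]'
python3 -m pendant '[{"dx":0,"dy":0,"dz":0,"twist":0},{"dx":0,"dy":0,"dz":0,"twist":0},{"dx":0,"dy":0,"dz":0,"twist":0},{"dx":0,"dy":0,"dz":0,"twist":0}]' 0 50
python3 -m pendant '[{"dx":0,"dy":0,"dz":-4,"twist":0},{"dx":0,"dy":0,"dz":-9,"twist":0},{"dx":0,"dy":0,"dz":-13,"twist":0},{"dx":0,"dy":0,"dz":-13,"twist":0}]'
python3 - <<'E'
from h import *
go([.5406,-.1497,.13],92.75)
E
```

```text
time: 23.02
eef_pos: [0.4514, 0.1019, 0.0091]
tcp_rot: [0.068, 0.998, -0.0, -0.001]
contact_force: [0.2, -0.0, 0.2]
opening: 0.501
finger_force: 0.0
time: 23.52
eef_pos: [0.4536, 0.1022, 0.0117]
tcp_rot: [0.067, 0.998, 0.0, 0.002]
contact_force: [0.2, -1.3, 7.7]
opening: 0.262
finger_force: 51.6
time: 24.02
eef_pos: [0.4542, 0.1024, 0.1436]
tcp_rot: [0.067, 0.998, 0.0, 0.004]
contact_force: [0.2, 0.2, -1.9]
opening: 0.268
finger_force: 50.7
dx -11.92 dy -23.83 dz 1.43 twist 79.6  rows>=7.4 q6 -1.43
```

```bash
python3 -m pendant '[{"dx":-11.9,"dy":-23.8,"dz":0,"twist":79.6},{"dx":-11.9,"dy":-23.8,"dz":0,"twist":79.6},{"dx":-11.9,"dy":-23.8,"dz":0,"twist":79.6},{"dx":-11.9,"dy":-23.8,"dz":0,"twist":79.6},{"dx":-11.9,"dy":-23.8,"dz":0,"twist":79.6},{"dx":-11.9,"dy":-23.8,"dz":0,"twist":79.6},{"dx":-11.9,"dy":-23.8,"dz":0,"twist":79.6},{"dx":-11.9,"dy":-23.8,"dz":1.4,"twist":79.6},{"dx":-11.9,"dy":-23.8,"dz":1.4,"twist":79.6},{"dx":-11.9,"dy":-23.8,"dz":1.4,"twist":79.6}]'
python3 - <<'E'
from h import *
go([.5406,-.1497,.021],92.75)
c=cam('wrist');save(c,'w5')
E
```

```text
time: 25.28
eef_pos: [0.5373, -0.1492, 0.1248]
tcp_rot: [0.69, 0.724, -0.0, -0.001]
contact_force: [0.5, 0.2, -0.7]
opening: 0.268
finger_force: 50.6
dx -0.08 dy 0.35 dz 10.38 twist 0.0  rows>=1.7 q6 -0.5
```

View pics/w5.png

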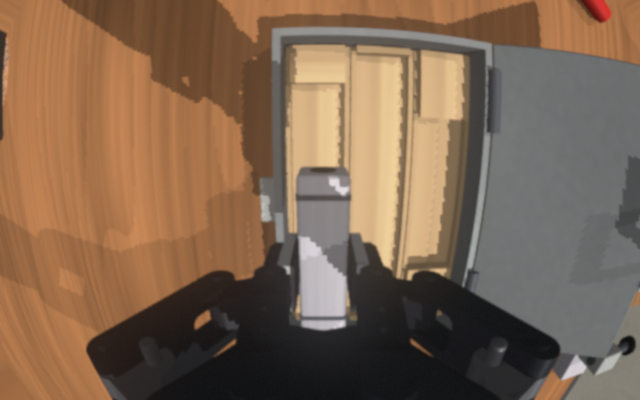

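The held bar spans (297–352,168–328) and the mid lane lies just ahead of it at u 291–345. I'll check the rim position from this closer view.

Run:
```python
from h import *
c=cam('wrist')
for n,uv in(('outL',(273,30)),('outL2',(275,190)),('outR',(493,44)),('inL',(287,150)),('rowmid ribL',(292,130)),('rowmid ribR',(345,130))):
    z=.018 if 'rib' in n else .046
    print(n,onz(c,uv,z)[0].round(4))
go([.5406,-.1497,.021],92.75)
```

```text
outL [ 0.4965 -0.0219  0.046 ]
outL2 [ 0.5022 -0.1402  0.046 ]
outR [ 0.6655 -0.0129  0.046 ]
inL [ 0.5105 -0.1099  0.046 ]
rowmid ribL [ 0.511  -0.0969  0.018 ]
rowmid ribR [ 0.5535 -0.0949  0.018 ]
dx -0.04 dy 0.27 dz 10.48 twist -0.0  rows>=1.7 q6 -0.5
```

```bash
python3 -m pendant '[{"dx":0,"dy":0,"dz":4,"twist":0},{"dx":0,"dy":0,"dz":8,"twist":0},{"dx":0,"dy":0,"dz":8,"twist":0},{"dx":0,"dy":0,"dz":8,"twist":0}]'
python3 - <<'E'
from h import *
go([.5406,-.1497,.021],92.75)
E
```

```text
time: 25.88
eef_pos: [0.539, -0.15, 0.0474]
tcp_rot: [0.69, 0.724, 0.0, 0.001]
contact_force: [0.5, -0.2, -0.1]
opening: 0.263
finger_force: 50.5
dx 0.03 dy 0.15 dz 2.64 twist -0.0  rows>=0.4 q6 -0.5
```

```bash
python3 -m pendant '[{"dx":0,"dy":0.15,"dz":1,"twist":0},{"dx":0,"dy":0.15,"dz":2,"twist":0},{"dx":0,"dy":0.15,"dz":2.5,"twist":0},{"dx":0,"dy":0.15,"dz":2.5,"twist":0}]'
python3 -m pendant '[{"dx":0,"dy":0,"dz":0,"twist":0},{"dx":0,"dy":0,"dz":0,"twist":0},{"dx":0,"dy":0,"dz":0,"twist":0}]' 36
python3 -m pendant '[{"dx":0,"dy":0,"dz":-2,"twist":0},{"dx":0,"dy":0,"dz":-6,"twist":0},{"dx":0,"dy":0,"dz":-12,"twist":0},{"dx":0,"dy":0,"dz":-12,"twist":0}]'
python3 - <<'E'
from h import *
go([.603,.3315,.13],180.9)
E
```

```text
time: 26.38
eef_pos: [0.5393, -0.1493, 0.0217]
tcp_rot: [0.69, 0.724, -0.0, -0.001]
contact_force: [-2.8, 1.1, 5.4]
opening: 0.266
finger_force: 51.5
time: 26.75
eef_pos: [0.5394, -0.1495, 0.0207]
tcp_rot: [0.69, 0.724, 0.0, 0.0]
contact_force: [-0.1, 0.1, -0.2]
opening: 0.361
finger_force: 0.0
time: 27.25
eef_pos: [0.5435, -0.1514, 0.149]
tcp_rot: [0.69, 0.724, 0.002, 0.007]
contact_force: [0.1, -0.3, -1.2]
opening: 0.362
finger_force: 0.0
dx 47.96 dy 8.20 dz 1.67 twist -88.2  rows>=8.2 q6 -0.5
```

```bash
python3 -m pendant '[{"dx":48,"dy":8.2,"dz":1,"twist":-88.2},{"dx":48,"dy":8.2,"dz":1,"twist":-88.2},{"dx":48,"dy":8.2,"dz":1,"twist":-88.2},{"dx":48,"dy":8.2,"dz":1,"twist":-88.2},{"dx":48,"dy":8.2,"dz":1,"twist":-88.2},{"dx":48,"dy":8.2,"dz":1,"twist":-88.2},{"dx":48,"dy":8.2,"dz":1,"twist":-88.2},{"dx":48,"dy":8.2,"dz":1,"twist":-88.2},{"dx":48,"dy":8.2,"dz":1,"twist":-88.2},{"dx":48,"dy":8.2,"dz":1.7,"twist":-88.2}]' 50
python3 - <<'E'
from h import *
c=cam('wrist');P=cloud(c);I=c['img'].astype(int)
m=((I.max(2)-I.min(2)<45)&(I.max(2)>90)&(P[:,:,2]>.012)&(P[:,:,2]<.035)).astype(np.uint8)
n,l,s,ce=cv2.connectedComponentsWithStats(m)
for i in range(1,n):
    if s[i,4]<200: continue
    v,u=np.where(l==i);q=onz(c,np.c_[u,v],.024)[:,:2]*1000;print('bar',ce[i].round(0),cv2.minAreaRect(q.astype(np.float32)))
go([.603,.3315,.01],180.9)
E
```

```text
time: 28.5
eef_pos: [0.5987, 0.3347, 0.1242]
tcp_rot: [-0.008, 1.0, 0.0, 0.001]
contact_force: [0.8, -1.5, -0.8]
opening: 0.495
finger_force: 0.0
bar [230.  49.] ((475.0852966308594, 258.3589782714844), (90.66921997070312, 26.87471580505371), 11.297806739807129)
bar [317.  31.] ((463.4686279296875, 327.6023864746094), (59.739810943603516, 24.711666107177734), 20.008481979370117)
bar [592. 135.] ((527.357177734375, 615.781494140625), (56.81687927246094, 34.352394104003906), 8.755976676940918)
bar [554. 148.] ((551.3226318359375, 561.5264282226562), (52.23809051513672, 21.06507110595703), 31.6051082611084)
bar [184. 191.] ((600.2621459960938, 212.20526123046875), (28.768413543701172, 111.17355346679688), 78.98168182373047)
bar [320. 200.] ((603.62255859375, 332.27117919921875), (60.93159866333008, 24.39742660522461), 0.03628223389387131)
bar [ 57. 380.] ((963.04052734375, -141.63987731933594), (66.86929321289062, 165.793212890625), 1.457115650177002)
dx -0.52 dy -0.21 dz 11.24 twist -0.0  rows>=1.8 q6 -1.22
```

```bash
python3 -m pendant '[{"dx":0,"dy":0,"dz":5,"twist":0},{"dx":0,"dy":0,"dz":9,"twist":0},{"dx":0,"dy":0,"dz":9,"twist":0},{"dx":0,"dy":0,"dz":9,"twist":0}]'
python3 - <<'E'
from h import *
go([.603,.332,.01],180.6)
E
```

```text
time: 29.05
eef_pos: [0.5997, 0.3337, 0.0354]
tcp_rot: [-0.007, 1.0, 0.0, 0.001]
contact_force: [0.3, 0.1, 0.1]
opening: 0.505
finger_force: 0.0
dx -0.32 dy -0.17 dz 2.54 twist 0.2  rows>=0.4 q6 -1.23
```

```bash
python3 -m pendant '[{"dx":-0.3,"dy":-0.15,"dz":1.5,"twist":0},{"dx":-0.3,"dy":-0.15,"dz":2.5,"twist":0},{"dx":-0.3,"dy":-0.15,"dz":2.5,"twist":0}]'
python3 -m pendant '[{"dx":0,"dy":0,"dz":0,"twist":0},{"dx":0,"dy":0,"dz":0,"twist":0},{"dx":0,"dy":0,"dz":0,"twist":0},{"dx":0,"dy":0,"dz":0,"twist":0}]' 0 50
python3 -m pendant '[{"dx":0,"dy":0,"dz":-4,"twist":0},{"dx":0,"dy":0,"dz":-9,"twist":0},{"dx":0,"dy":0,"dz":-13,"twist":0},{"dx":0,"dy":0,"dz":-13,"twist":0}]'
python3 - <<'E'
from h import *
go([.633,-.1783,.14],92.75)
E
```

```text
time: 29.42
eef_pos: [0.6008, 0.332, 0.0075]
tcp_rot: [-0.008, 1.0, -0.0, -0.001]
contact_force: [-0.1, 0.0, -1.2]
opening: 0.504
finger_force: 0.0
time: 29.92
eef_pos: [0.6019, 0.3326, 0.0092]
tcp_rot: [-0.008, 1.0, 0.0, 0.0]
contact_force: [-0.3, -0.2, 1.8]
opening: 0.263
finger_force: 51.4
time: 30.42
eef_pos: [0.6043, 0.3335, 0.1441]
tcp_rot: [-0.008, 1.0, 0.002, 0.004]
contact_force: [0.1, -1.1, -0.9]
opening: 0.266
finger_force: 51.2
dx -2.06 dy -51.22 dz 0.27 twist 88.2  rows>=8.2 q6 -1.23
```

```bash
python3 -m pendant '[{"dx":-2.1,"dy":-51.2,"dz":0,"twist":88.2},{"dx":-2.1,"dy":-51.2,"dz":0,"twist":88.2},{"dx":-2.1,"dy":-51.2,"dz":0,"twist":88.2},{"dx":-2.1,"dy":-51.2,"dz":0,"twist":88.2},{"dx":-2.1,"dy":-51.2,"dz":0,"twist":88.2},{"dx":-2.1,"dy":-51.2,"dz":0,"twist":88.2},{"dx":-2.1,"dy":-51.2,"dz":0,"twist":88.2},{"dx":-2.1,"dy":-51.2,"dz":0,"twist":88.2},{"dx":-2.1,"dy":-51.2,"dz":0,"twist":88.2},{"dx":-2.1,"dy":-51.2,"dz":0,"twist":88.2}]'
python3 -m pendant '[{"dx":0,"dy":0,"dz":4,"twist":0},{"dx":0,"dy":0,"dz":8,"twist":0},{"dx":0,"dy":0,"dz":8,"twist":0},{"dx":0,"dy":0,"dz":8,"twist":0}]'
python3 - <<'E'
from h import *
go([.633,-.1783,.020],92.75)
E
```

```text
time: 31.68
eef_pos: [0.6297, -0.1794, 0.1368]
tcp_rot: [0.691, 0.723, -0.0, -0.002]
contact_force: [0.5, -0.1, -1.4]
opening: 0.267
finger_force: 51.2
time: 32.17
eef_pos: [0.6315, -0.1781, 0.0599]
tcp_rot: [0.69, 0.724, 0.0, 0.0]
contact_force: [0.8, 0.2, -0.7]
opening: 0.263
finger_force: 51.2
dx -0.03 dy 0.15 dz 3.99 twist 0.1  rows>=0.6 q6 -0.48
```

```bash
python3 -m pendant '[{"dx":0,"dy":0.1,"dz":1.5,"twist":0},{"dx":0,"dy":0.1,"dz":3,"twist":0},{"dx":0,"dy":0.1,"dz":4,"twist":0},{"dx":0,"dy":0.1,"dz":4,"twist":0}]'
python3 -m pendant '[{"dx":0,"dy":0,"dz":0,"twist":0},{"dx":0,"dy":0,"dz":0,"twist":0},{"dx":0,"dy":0,"dz":0,"twist":0}]' 36
python3 -m pendant '[{"dx":0,"dy":0,"dz":-2,"twist":0},{"dx":0,"dy":0,"dz":-6,"twist":0},{"dx":0,"dy":0,"dz":-12,"twist":0},{"dx":0,"dy":0,"dz":-12,"twist":0}]'
python3 - <<'E'
from h import *
c=cam('wrist');save(c,'w6')
go([.459,.3275,.14],200.3)
E
```

```text
time: 32.67
eef_pos: [0.6318, -0.1793, 0.0191]
tcp_rot: [0.69, 0.724, -0.0, -0.0]
contact_force: [-0.6, 1.8, 2.7]
opening: 0.265
finger_force: 52.2
time: 33.05
eef_pos: [0.6316, -0.1791, 0.0185]
tcp_rot: [0.69, 0.724, -0.0, -0.0]
contact_force: [0.4, -0.0, 0.3]
opening: 0.36
finger_force: 0.0
time: 33.55
eef_pos: [0.6361, -0.181, 0.1483]
tcp_rot: [0.69, 0.724, 0.003, 0.007]
contact_force: [-0.3, 0.0, 0.8]
opening: 0.357
finger_force: 0.0
dx 51.54 dy -15.10 dz 0.11 twist -107.6  rows>=10.1 q6 -0.48
```

View pics/w6.png

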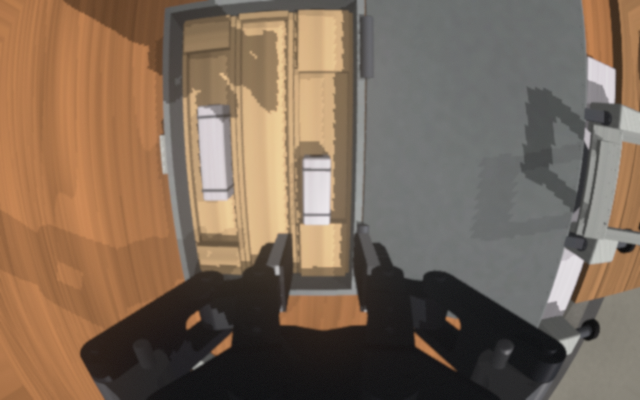

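Mid bar lies in the mid row (198–232,107–200) and the first short bar in the short row (302–330,157–223), both flat. Second short bar next.

```bash
python3 -m pendant '[{"dx":51.5,"dy":-15,"dz":0,"twist":-107.6},{"dx":51.5,"dy":-15,"dz":0,"twist":-107.6},{"dx":51.5,"dy":-15,"dz":0,"twist":-107.6},{"dx":51.5,"dy":-15,"dz":0,"twist":-107.6},{"dx":51.5,"dy":-15,"dz":0,"twist":-107.6},{"dx":51.5,"dy":-15,"dz":0,"twist":-107.6},{"dx":51.5,"dy":-15,"dz":0,"twist":-107.6},{"dx":51.5,"dy":-15,"dz":0,"twist":-107.6},{"dx":51.5,"dy":-15,"dz":0,"twist":-107.6},{"dx":51.5,"dy":-15,"dz":0,"twist":-107.6}]' 50
python3 -m pendant '[{"dx":0,"dy":0,"dz":3,"twist":0},{"dx":0,"dy":0,"dz":7,"twist":0},{"dx":0,"dy":0,"dz":9,"twist":0},{"dx":0,"dy":0,"dz":9,"twist":0}]'
python3 - <<'E'
from h import *
go([.459,.3275,.010],200.3)
c=cam('wrist');P=cloud(c);I=c['img'].astype(int)
m=((I.max(2)-I.min(2)<45)&(I.max(2)>90)&(P[:,:,2]>.012)&(P[:,:,2]<.035)).astype(np.uint8)
n,l,s,ce=cv2.connectedComponentsWithStats(m)
for i in range(1,n):
    if s[i,4]<200: continue
    v,u=np.where(l==i);q=onz(c,np.c_[u,v],.024)[:,:2]*1000;print('bar',ce[i].round(0),cv2.minAreaRect(q.astype(np.float32)))
E
```

```text
time: 34.85
eef_pos: [0.4555, 0.3303, 0.1378]
tcp_rot: [-0.18, 0.984, -0.0, -0.001]
contact_force: [0.7, -0.6, 0.0]
opening: 0.502
finger_force: 0.0
time: 35.35
eef_pos: [0.456, 0.3274, 0.0467]
tcp_rot: [-0.175, 0.985, -0.001, -0.002]
contact_force: [0.6, 0.3, 0.2]
opening: 0.501
finger_force: 0.0
dx -0.30 dy -0.09 dz 3.67 twist -0.2  rows>=0.6 q6 -1.48
bar [208. 189.] ((462.1614990234375, 256.40716552734375), (108.74327087402344, 27.805343627929688), 11.479369163513184)
bar [320. 233.] ((458.88616943359375, 326.39569091796875), (61.37418746948242, 24.068655014038086), 19.05398178100586)
bar [576. 266.] ((421.83148193359375, 538.8480224609375), (55.4305305480957, 72.63167572021484), 83.36028289794922)
bar [135. 294.] ((558.490478515625, 211.62342834472656), (17.92348861694336, 58.76981735229492), 58.06913757324219)
```

```bash
python3 -m pendant '[{"dx":-0.3,"dy":0,"dz":2,"twist":0},{"dx":-0.3,"dy":0,"dz":3.6,"twist":0},{"dx":-0.3,"dy":0,"dz":3.6,"twist":0},{"dx":-0.3,"dy":0,"dz":3.6,"twist":0}]'
python3 -m pendant '[{"dx":0,"dy":0,"dz":0,"twist":0},{"dx":0,"dy":0,"dz":0,"twist":0},{"dx":0,"dy":0,"dz":0,"twist":0},{"dx":0,"dy":0,"dz":0,"twist":0}]' 0 50
python3 -m pendant '[{"dx":0,"dy":0,"dz":-4,"twist":0},{"dx":0,"dy":0,"dz":-9,"twist":0},{"dx":0,"dy":0,"dz":-13,"twist":0},{"dx":0,"dy":0,"dz":-13,"twist":0}]'
python3 - <<'E'
from h import *
go([.630,-.1120,.14],92.75)
E
```

```text
time: 35.9
eef_pos: [0.4609, 0.3295, 0.0136]
tcp_rot: [-0.175, 0.985, 0.0, 0.001]
contact_force: [0.2, -0.4, 0.1]
opening: 0.502
finger_force: 0.0
time: 36.4
eef_pos: [0.4613, 0.3297, 0.014]
tcp_rot: [-0.175, 0.985, 0.0, 0.001]
contact_force: [-0.4, 0.6, 6.3]
opening: 0.263
finger_force: 51.2
time: 36.9
eef_pos: [0.4625, 0.3303, 0.1467]
tcp_rot: [-0.175, 0.985, 0.001, 0.004]
contact_force: [0.1, 0.3, -0.9]
opening: 0.265
finger_force: 50.6
dx -0.49 dy -47.30 dz 0.63 twist 107.4  rows>=10.0 q6 -1.48
```

```bash
python3 -m pendant '[{"dx":-0.75,"dy":-47.3,"dz":0,"twist":107.4},{"dx":-0.75,"dy":-47.3,"dz":0,"twist":107.4},{"dx":-0.75,"dy":-47.3,"dz":0,"twist":107.4},{"dx":-0.75,"dy":-47.3,"dz":0,"twist":107.4},{"dx":-0.75,"dy":-47.3,"dz":0,"twist":107.4},{"dx":-0.75,"dy":-47.3,"dz":0,"twist":107.4},{"dx":-0.75,"dy":-47.3,"dz":0,"twist":107.4},{"dx":-0.75,"dy":-47.3,"dz":0,"twist":107.4},{"dx":-0.75,"dy":-47.3,"dz":0,"twist":107.4},{"dx":-0.75,"dy":-47.3,"dz":0,"twist":107.4}]'
python3 -m pendant '[{"dx":0,"dy":0,"dz":2,"twist":0},{"dx":0,"dy":0,"dz":6,"twist":0},{"dx":0,"dy":0,"dz":7,"twist":0},{"dx":0,"dy":0,"dz":7,"twist":0}]'
python3 - <<'E'
from h import *
go([.630,-.1145,.0235],92.75)
E
```

```text
time: 38.15
eef_pos: [0.6288, -0.1127, 0.1395]
tcp_rot: [0.693, 0.721, -0.001, -0.002]
contact_force: [-0.6, 0.0, -1.7]
opening: 0.267
finger_force: 50.5
time: 38.65
eef_pos: [0.629, -0.1117, 0.0706]
tcp_rot: [0.689, 0.724, -0.001, -0.002]
contact_force: [0.2, 0.4, -0.7]
opening: 0.261
finger_force: 50.5
dx -0.30 dy 0.11 dz 4.71 twist 0.1  rows>=0.8 q6 -0.38
```

```bash
python3 -m pendant '[{"dx":-0.25,"dy":0.1,"dz":1.5,"twist":0},{"dx":-0.25,"dy":0.1,"dz":3,"twist":0},{"dx":-0.25,"dy":0.1,"dz":4.4,"twist":0},{"dx":-0.25,"dy":0.1,"dz":4.4,"twist":0}]'
```

```text
time: 39.15
eef_pos: [0.63, -0.1142, 0.0267]
tcp_rot: [0.69, 0.724, -0.001, -0.002]
contact_force: [-0.6, 0.5, -1.4]
opening: 0.261
finger_force: 50.5
```

```bash
python3 -m pendant '[{"dx":0,"dy":0,"dz":0.2,"twist":0},{"dx":0,"dy":0,"dz":0.3,"twist":0},{"dx":0,"dy":0,"dz":0.3,"twist":0}]'
python3 -m pendant '[{"dx":0,"dy":0,"dz":0,"twist":0},{"dx":0,"dy":0,"dz":0,"twist":0},{"dx":0,"dy":0,"dz":0,"twist":0}]' 36
python3 -m pendant '[{"dx":0,"dy":0,"dz":-2,"twist":0},{"dx":0,"dy":0,"dz":-6,"twist":0},{"dx":0,"dy":0,"dz":-12,"twist":0},{"dx":0,"dy":0,"dz":-12,"twist":0}]'
python3 - <<'E'
from h import *
c=cam('top');P=cloud(c);I=c['img'].astype(int)
m=((I.max(2)-I.min(2)<40)&(I.max(2)>110)&(P[:,:,2]>.008)).astype(np.uint8);m[:180]=0;m[280:]=0;m[:,:215]=0;m[:,325:]=0
n,l,s,ce=cv2.connectedComponentsWithStats(m)
for i in range(1,n):
    if s[i,4]<60: continue
    v,u=np.where(l==i);q=onz(c,np.c_[u,v],.024)[:,:2]*1000;print('bar',ce[i].round(0),cv2.minAreaRect(q.astype(np.float32)))
go([.4625,.2555,.14],191.3)
E
```

```text
time: 39.52
eef_pos: [0.6317, -0.1148, 0.0263]
tcp_rot: [0.69, 0.724, 0.0, 0.0]
contact_force: [1.0, -0.2, -0.5]
opening: 0.264
finger_force: 50.5
time: 39.9
eef_pos: [0.6316, -0.1148, 0.0261]
tcp_rot: [0.69, 0.724, 0.0, 0.0]
contact_force: [-0.5, -0.3, -0.3]
opening: 0.36
finger_force: 0.0
time: 40.4
eef_pos: [0.6359, -0.1161, 0.1551]
tcp_rot: [0.69, 0.724, 0.003, 0.007]
contact_force: [0.1, -0.8, -0.1]
opening: 0.357
finger_force: 0.0
bar [273. 213.] ((598.0306396484375, 209.8727569580078), (24.891305923461914, 107.25273132324219), 78.87358856201172)
bar [259. 254.] ((461.4822692871094, 255.0336151123047), (108.15763854980469, 24.359493255615234), 11.65518569946289)
dx 37.88 dy -15.36 dz 0.88 twist -98.6  rows>=9.2 q6 -0.39
```

```bash
python3 -m pendant '[{"dx":37.9,"dy":-15.3,"dz":0,"twist":-98.6},{"dx":37.9,"dy":-15.3,"dz":0,"twist":-98.6},{"dx":37.9,"dy":-15.3,"dz":0,"twist":-98.6},{"dx":37.9,"dy":-15.3,"dz":0,"twist":-98.6},{"dx":37.9,"dy":-15.3,"dz":0,"twist":-98.6},{"dx":37.9,"dy":-15.3,"dz":0,"twist":-98.6},{"dx":37.9,"dy":-15.3,"dz":0,"twist":-98.6},{"dx":37.9,"dy":-15.3,"dz":0,"twist":-98.6},{"dx":37.9,"dy":-15.3,"dz":0,"twist":-98.6},{"dx":37.9,"dy":-15.3,"dz":0,"twist":-98.6}]' 50
python3 -m pendant '[{"dx":0,"dy":0,"dz":3,"twist":0},{"dx":0,"dy":0,"dz":7,"twist":0},{"dx":0,"dy":0,"dz":9,"twist":0},{"dx":0,"dy":0,"dz":9,"twist":0},{"dx":0,"dy":0,"dz":9,"twist":0}]'
python3 - <<'E'
from h import *
go([.462,.2555,.010],191.4)
E
```

```text
time: 41.7
eef_pos: [0.4596, 0.2565, 0.1449]
tcp_rot: [-0.099, 0.995, -0.0, -0.001]
contact_force: [-0.2, 0.4, 0.0]
opening: 0.498
finger_force: 0.0
time: 42.32
eef_pos: [0.4611, 0.2567, 0.0566]
tcp_rot: [-0.098, 0.995, 0.0, 0.001]
contact_force: [-0.4, -0.4, 0.0]
opening: 0.502
finger_force: 0.0
dx -0.06 dy -0.13 dz 4.66 twist -0.1  rows>=0.7 q6 -1.45
```

```bash
python3 -m pendant '[{"dx":0,"dy":-0.1,"dz":2,"twist":0},{"dx":0,"dy":-0.1,"dz":4,"twist":0},{"dx":0,"dy":-0.1,"dz":4.8,"twist":0},{"dx":0,"dy":-0.1,"dz":4.8,"twist":0}]'
python3 -m pendant '[{"dx":0,"dy":0,"dz":0,"twist":0},{"dx":0,"dy":0,"dz":0,"twist":0},{"dx":0,"dy":0,"dz":0,"twist":0},{"dx":0,"dy":0,"dz":0,"twist":0}]' 0 60
python3 -m pendant '[{"dx":0,"dy":0,"dz":-4,"twist":0},{"dx":0,"dy":0,"dz":-9,"twist":0},{"dx":0,"dy":0,"dz":-13,"twist":0},{"dx":0,"dy":0,"dz":-13,"twist":0}]'
python3 - <<'E'
from h import *
go([.5887,-.2044,.14],92.75)
E
```

```text
time: 42.82
eef_pos: [0.461, 0.2557, 0.0083]
tcp_rot: [-0.099, 0.995, 0.0, 0.0]
contact_force: [0.6, -0.0, 0.8]
opening: 0.501
finger_force: 0.0
time: 43.32
eef_pos: [0.4619, 0.2559, 0.0093]
tcp_rot: [-0.099, 0.995, 0.0, 0.001]
contact_force: [-0.3, -0.3, 5.2]
opening: 0.267
finger_force: 61.9
time: 43.82
eef_pos: [0.463, 0.2564, 0.1416]
tcp_rot: [-0.099, 0.995, 0.001, 0.004]
contact_force: [0.8, 0.1, -2.1]
opening: 0.262
finger_force: 61.1
dx -3.27 dy -47.66 dz 0.13 twist 98.6  rows>=9.2 q6 -1.45
```

```bash
python3 -m pendant '[{"dx":-3.3,"dy":-47.7,"dz":0,"twist":98.6},{"dx":-3.3,"dy":-47.7,"dz":0,"twist":98.6},{"dx":-3.3,"dy":-47.7,"dz":0,"twist":98.6},{"dx":-3.3,"dy":-47.7,"dz":0,"twist":98.6},{"dx":-3.3,"dy":-47.7,"dz":0,"twist":98.6},{"dx":-3.3,"dy":-47.7,"dz":0,"twist":98.6},{"dx":-3.3,"dy":-47.7,"dz":0,"twist":98.6},{"dx":-3.3,"dy":-47.7,"dz":0,"twist":98.6},{"dx":-3.3,"dy":-47.7,"dz":0,"twist":98.6},{"dx":-3.3,"dy":-47.7,"dz":0,"twist":98.6}]'
python3 -m pendant '[{"dx":0,"dy":0,"dz":2,"twist":0},{"dx":0,"dy":0,"dz":6,"twist":0},{"dx":0,"dy":0,"dz":7.5,"twist":0},{"dx":0,"dy":0,"dz":7.5,"twist":0}]'
python3 - <<'E'
from h import *
go([.5887,-.2044,.0195],92.75)
c=cam('wrist');save(c,'w7')
E
```

```text
time: 45.08
eef_pos: [0.5853, -0.2055, 0.1349]
tcp_rot: [0.69, 0.723, -0.001, -0.002]
contact_force: [-0.1, -0.4, -1.0]
opening: 0.263
finger_force: 61.1
time: 45.58
eef_pos: [0.5854, -0.2044, 0.0604]
tcp_rot: [0.69, 0.724, -0.001, -0.002]
contact_force: [-0.8, -0.3, -0.9]
opening: 0.263
finger_force: 61.1
dx -0.03 dy 0.35 dz 4.09 twist 0.1  rows>=0.7 q6 -0.55
```

View pics/w7.png

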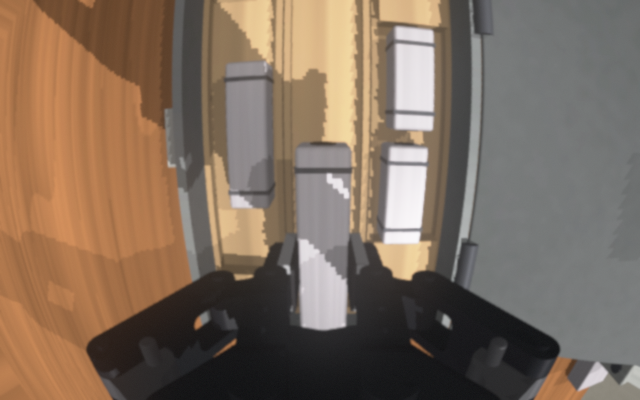

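Both short bars lie end to end at (411,78) and (402,193), and the mid bar is at (250,135). The held long bar (297–352,143–328) is over its lane, so I'll lower it.

```bash
python3 -m pendant '[{"dx":0,"dy":0.1,"dz":1.5,"twist":0},{"dx":0,"dy":0.1,"dz":3,"twist":0},{"dx":0,"dy":0.1,"dz":4.1,"twist":0},{"dx":0,"dy":0.1,"dz":4.1,"twist":0}]'
```

```text
time: 46.12
eef_pos: [0.5873, -0.2054, 0.0207]
tcp_rot: [0.69, 0.724, -0.0, -0.001]
contact_force: [-0.2, -0.1, -1.1]
opening: 0.262
finger_force: 61.1
```

```bash
python3 -m pendant '[{"dx":0,"dy":0,"dz":0.1,"twist":0},{"dx":0,"dy":0,"dz":0.1,"twist":0}]'
python3 -m pendant '[{"dx":0,"dy":0,"dz":0,"twist":0},{"dx":0,"dy":0,"dz":0,"twist":0},{"dx":0,"dy":0,"dz":0,"twist":0}]' 36
python3 -m pendant '[{"dx":0,"dy":0,"dz":-2,"twist":0},{"dx":0,"dy":0,"dz":-6,"twist":0},{"dx":0,"dy":0,"dz":-12,"twist":0},{"dx":0,"dy":0,"dz":-12,"twist":0}]'
python3 - <<'E'
from h import *
go([.598,.2105,.14],168.8)
E
```

```text
time: 46.38
eef_pos: [0.5879, -0.2057, 0.0211]
tcp_rot: [0.69, 0.724, 0.0, 0.0]
contact_force: [0.4, -0.1, -2.5]
opening: 0.264
finger_force: 61.1
time: 46.75
eef_pos: [0.588, -0.2057, 0.0212]
tcp_rot: [0.69, 0.724, 0.0, 0.0]
contact_force: [0.5, -0.2, -0.3]
opening: 0.363
finger_force: 0.0
time: 47.25
eef_pos: [0.592, -0.2077, 0.1498]
tcp_rot: [0.69, 0.724, 0.002, 0.007]
contact_force: [-0.3, 0.1, -0.1]
opening: 0.363
finger_force: 0.0
dx 41.75 dy 2.59 dz 0.69 twist -76.1  rows>=7.1 q6 -0.55
```

```bash
python3 -m pendant '[{"dx":41.7,"dy":2.6,"dz":0,"twist":-76},{"dx":41.7,"dy":2.6,"dz":0,"twist":-76},{"dx":41.7,"dy":2.6,"dz":0,"twist":-76},{"dx":41.7,"dy":2.6,"dz":0,"twist":-76},{"dx":41.7,"dy":2.6,"dz":0,"twist":-76},{"dx":41.7,"dy":2.6,"dz":0,"twist":-76},{"dx":41.7,"dy":2.6,"dz":0,"twist":-76},{"dx":41.7,"dy":2.6,"dz":0,"twist":-76},{"dx":41.7,"dy":2.6,"dz":0,"twist":-76},{"dx":41.7,"dy":2.6,"dz":0,"twist":-76}]' 50
python3 -m pendant '[{"dx":0,"dy":0,"dz":3,"twist":0},{"dx":0,"dy":0,"dz":7,"twist":0},{"dx":0,"dy":0,"dz":9,"twist":0},{"dx":0,"dy":0,"dz":9,"twist":0},{"dx":0,"dy":0,"dz":9,"twist":0}]'
python3 - <<'E'
from h import *
go([.598,.2105,.010],168.8)
E
```

```text
time: 48.5
eef_pos: [0.594, 0.2108, 0.1408]
tcp_rot: [0.099, 0.995, -0.0, -0.0]
contact_force: [-0.7, -1.0, -0.3]
opening: 0.504
finger_force: 0.0
time: 49.12
eef_pos: [0.5952, 0.2121, 0.0525]
tcp_rot: [0.098, 0.995, 0.0, 0.001]
contact_force: [0.1, -0.3, 1.7]
opening: 0.5
finger_force: 0.0
dx -0.29 dy -0.10 dz 4.25 twist -0.1  rows>=0.7 q6 -1.19
```

```bash
python3 -m pendant '[{"dx":-0.2,"dy":-0.1,"dz":2,"twist":0},{"dx":-0.2,"dy":-0.1,"dz":4,"twist":0},{"dx":-0.2,"dy":-0.1,"dz":4.3,"twist":0},{"dx":-0.2,"dy":-0.1,"dz":4.3,"twist":0}]'
python3 -m pendant '[{"dx":0,"dy":0,"dz":0,"twist":0},{"dx":0,"dy":0,"dz":0,"twist":0},{"dx":0,"dy":0,"dz":0,"twist":0},{"dx":0,"dy":0,"dz":0,"twist":0}]' 0 60
python3 -m pendant '[{"dx":0,"dy":0,"dz":-4,"twist":0},{"dx":0,"dy":0,"dz":-9,"twist":0},{"dx":0,"dy":0,"dz":-13,"twist":0},{"dx":0,"dy":0,"dz":-13,"twist":0}]'
python3 - <<'E'
from h import *
go([.5833,-.0900,.14],92.75)
E
```

```text
time: 49.62
eef_pos: [0.5951, 0.2108, 0.0069]
tcp_rot: [0.098, 0.995, -0.0, -0.001]
contact_force: [0.2, -0.2, -0.2]
opening: 0.502
finger_force: 0.0
time: 50.12
eef_pos: [0.5963, 0.211, 0.0087]
tcp_rot: [0.098, 0.995, 0.0, 0.001]
contact_force: [-0.1, 0.6, 3.8]
opening: 0.261
finger_force: 61.9
time: 50.62
eef_pos: [0.598, 0.2113, 0.1419]
tcp_rot: [0.098, 0.995, 0.001, 0.004]
contact_force: [-0.3, -0.3, -1.5]
opening: 0.265
finger_force: 61.5
dx -4.45 dy -29.83 dz 0.13 twist 76.0  rows>=7.1 q6 -1.19
```

```bash
python3 -m pendant '[{"dx":-4.4,"dy":-29.8,"dz":0,"twist":76},{"dx":-4.4,"dy":-29.8,"dz":0,"twist":76},{"dx":-4.4,"dy":-29.8,"dz":0,"twist":76},{"dx":-4.4,"dy":-29.8,"dz":0,"twist":76},{"dx":-4.4,"dy":-29.8,"dz":0,"twist":76},{"dx":-4.4,"dy":-29.8,"dz":0,"twist":76},{"dx":-4.4,"dy":-29.8,"dz":0,"twist":76},{"dx":-4.4,"dy":-29.8,"dz":0,"twist":76},{"dx":-4.4,"dy":-29.8,"dz":0,"twist":76},{"dx":-4.4,"dy":-29.8,"dz":0,"twist":76}]'
python3 -m pendant '[{"dx":0,"dy":0,"dz":2,"twist":0},{"dx":0,"dy":0,"dz":6,"twist":0},{"dx":0,"dy":0,"dz":7,"twist":0},{"dx":0,"dy":0,"dz":7,"twist":0},{"dx":0,"dy":0,"dz":7,"twist":0}]'
python3 - <<'E'
from h import *
go([.5833,-.0897,.0195],92.75)
c=cam('wrist');save(c,'w8')
E
```

```text
time: 51.88
eef_pos: [0.5803, -0.0897, 0.1372]
tcp_rot: [0.689, 0.724, -0.0, -0.0]
contact_force: [-0.4, -0.4, -1.1]
opening: 0.261
finger_force: 61.5
time: 52.5
eef_pos: [0.5817, -0.0904, 0.0692]
tcp_rot: [0.69, 0.724, 0.001, 0.001]
contact_force: [0.9, 0.4, -1.4]
opening: 0.264
finger_force: 61.4
dx 0.07 dy 0.15 dz 4.97 twist -0.0  rows>=0.8 q6 -0.37
```

View pics/w8.png

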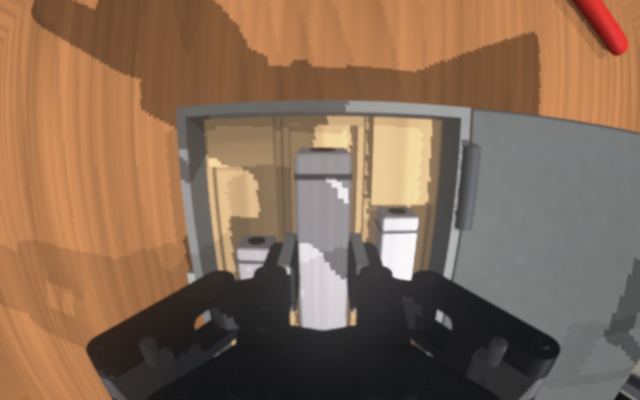

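The bar is held level at (297–352,148–328), between the neighbouring bars and with room to the end wall at v 108. Lowering it now.

```bash
python3 -m pendant '[{"dx":0,"dy":0.1,"dz":1.5,"twist":0},{"dx":0,"dy":0.1,"dz":3,"twist":0},{"dx":0,"dy":0.1,"dz":4.5,"twist":0},{"dx":0,"dy":0.1,"dz":4.9,"twist":0},{"dx":0,"dy":0.1,"dz":4.9,"twist":0}]'
python3 -m pendant '[{"dx":0,"dy":0,"dz":0,"twist":0},{"dx":0,"dy":0,"dz":0,"twist":0}]'
```

```text
time: 53.18
eef_pos: [0.581, -0.0898, 0.0187]
tcp_rot: [0.69, 0.724, -0.001, -0.001]
contact_force: [-3.7, 0.3, 3.0]
opening: 0.265
finger_force: 62.0
time: 53.42
eef_pos: [0.5812, -0.0898, 0.0187]
tcp_rot: [0.69, 0.724, -0.0, -0.0]
contact_force: [-2.0, 0.6, 2.4]
opening: 0.263
finger_force: 62.0
```

```bash
python3 -m pendant '[{"dx":0,"dy":0,"dz":0,"twist":0},{"dx":0,"dy":0,"dz":0,"twist":0},{"dx":0,"dy":0,"dz":0,"twist":0}]' 36
python3 -m pendant '[{"dx":0,"dy":0,"dz":-2,"twist":0},{"dx":0,"dy":0,"dz":-6,"twist":0},{"dx":-4,"dy":0,"dz":-12,"twist":0},{"dx":-9,"dy":0,"dz":-18,"twist":0},{"dx":-13,"dy":0,"dz":-23,"twist":0},{"dx":-13,"dy":0,"dz":-23,"twist":0},{"dx":-13,"dy":0,"dz":-23,"twist":0},{"dx":-13,"dy":0,"dz":-23,"twist":0}]'
python3 - <<'E'
from h import *
c=cam('wrist');P=cloud(c);I=c['img'].astype(int)
m=((I.max(2)-I.min(2)<30)&(P[:,:,2]>.028)&(P[:,:,2]<.040)&(P[:,:,0]>.50)&(P[:,:,0]<.67)).astype(np.uint8)
n,l,s,ce=cv2.connectedComponentsWithStats(m)
for i in range(1,n):
    if s[i,4]<150: continue
    v,u=np.where(l==i);print(ce[i].round(0),np.nanpercentile(P[v,u,2],[5,50,95]).round(4),cv2.minAreaRect((onz(c,np.c_[u,v],.034)[:,:2]*1000).astype(np.float32)))
a=c['img'][:250,150:550,::-1];cv2.imwrite('pics/w9.png',cv2.resize(a,None,fx=2,fy=2))
t=cam('top');cv2.imwrite('pics/t9.png',cv2.resize(t['img'][90:290,150:540,::-1],None,fx=2,fy=2))
E
```

```text
time: 53.8
eef_pos: [0.5819, -0.0901, 0.0188]
tcp_rot: [0.69, 0.724, 0.0, 0.0]
contact_force: [0.4, 0.1, -0.4]
opening: 0.36
finger_force: 0.0
time: 54.8
eef_pos: [0.5871, -0.2188, 0.2478]
tcp_rot: [0.69, 0.724, -0.0, -0.001]
contact_force: [-0.8, 0.6, -0.5]
opening: 0.358
finger_force: 0.0
[324. 111.] [0.0286 0.0337 0.0392] ((585.0447998046875, -148.13832092285156), (160.10313415527344, 257.92523193359375), 2.751539945602417)
[323.  65.] [0.0326 0.034  0.0353] ((581.7352294921875, -94.95523071289062), (22.840883255004883, 108.24082946777344), 2.7756283283233643)
[366.  83.] [0.0322 0.0339 0.0352] ((631.7271728515625, -113.28515625), (25.3519287109375, 58.99016189575195), 2.9142303466796875)
[285. 111.] [0.0324 0.034  0.0352] ((540.4544067382812, -151.12936401367188), (25.07632064819336, 84.78414154052734), 3.4093663692474365)
[324. 160.] [0.0328 0.034  0.0354] ((588.5862426757812, -206.9174041748047), (22.85259437561035, 109.32946014404297), 3.100179433822632)
[363. 142.] [0.0325 0.034  0.0353] ((632.17236328125, -181.892333984375), (25.211868286132812, 59.71042251586914), 2.335904598236084)
```

View pics/w9.png

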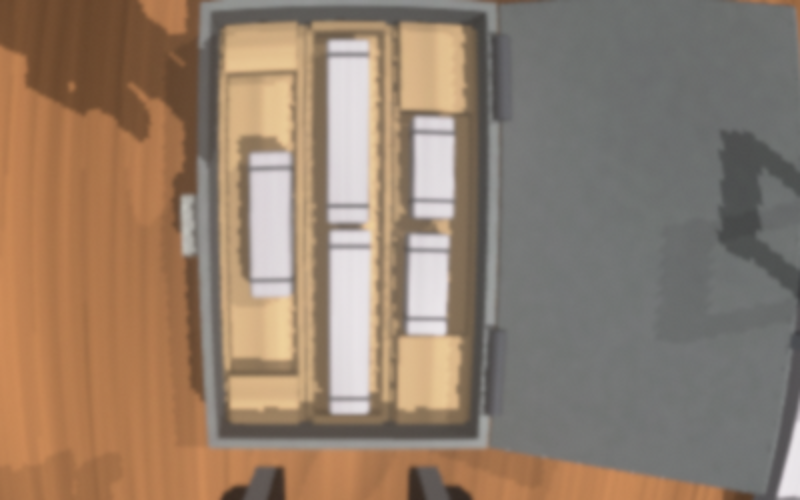

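View pics/t9.png

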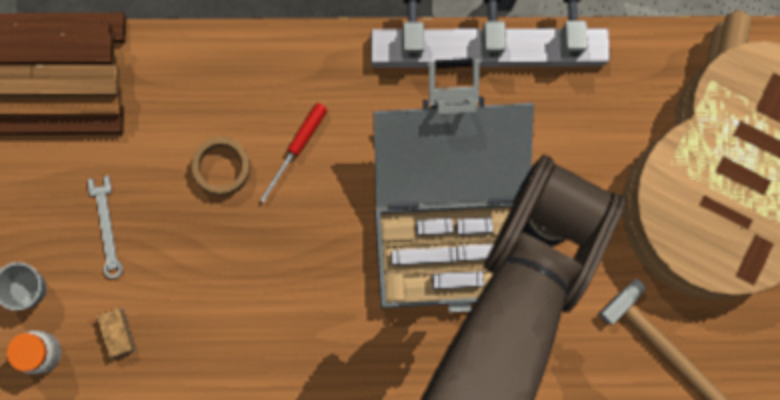

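All five bars lie flat in their rows, with tops at z = 0.034 ± 0.001. The lid is at its stop, the bench is clear of bars, the bystanders haven't moved, and the arm is free. Handing in.

```bash
python3 -c "
from plant import ctrl
print(ctrl.sign_off())"
```

```text
the job is handed in; nothing more can be done
None
```

The job is handed in: all five bars on the bench (two long, one mid, two short) lie flat in their matching rows, the lid is open at its stop, and nothing else was touched; the hand-in gave back no verdict.

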